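# Gallstones laid out for the camera, photo scale held square in the tray

## Robot

A 6-joint arm with a two-finger parallel gripper is mounted at the origin on the work surface. World frame = base frame: x ahead of the robot, y to its left, z up, the work surface at z = 0. Lengths are in m, angles in rad, forces in N, time in s.
With the tool pointing down it reaches from about 0.25 to 0.775 m from the base axis. Payload 4 kg.
Tool frame: the origin (TCP) lies midway between the tips of the shut fingers; the grasp point (between the pads) lies 19 mm behind it (manip.hold_point_z is the distance from the TCP to the grasp point, in m); x points along the fingers, y is the direction in which the jaws open and shut, and the axes are right-handed (so a half turn about x gives the same grasp; the last joint's range is limited). The gripper opens to 94 mm and grips with 3 to 60 N. Pads are 16 mm wide; open, the fingers measure 119 mm over their backs; the gripper's body (75 mm by 177 mm) begins 78 mm behind the grasp point.
Start: joints at [1.122, 0.087, 1.371, -0, 1.684, -0.103], TCP at [0.186, 0.517, 0.206] pointing down, gripper open.
Joint ranges: [-3.1, 3.1], [-0.76, 2.03], [0.27, 2.55], [-1.08, 4.22], [0.17, 2.65], [-2.57, 2.57]. Speed limits (rad/s): [2.79, 2.79, 3.14, 3.14, 3.14, 3.14].

## Interface

Orientations are given as a 3x3 rotation matrix whose columns are the frame's x, y, z axes.
In Python, from station import manip gives the robot as it stands.
- The arm moves only by the tool play_rows, never from a script. Its argument "moves" is a list of rows, each an object with "slide": the shift along the tool's x, y, z in m, a list of three; "rot": the turn, a rotation vector about the tool's x, y, z in degrees, a list of three. A call has exactly 8 rows; each row is the pose to reach, as a shift and turn from the pose measured when the call began, along the tool's axes at that moment; what a row does not reach only later rows make up. A row lasts 1/10 s, in which the tool goes at most 50 mm and 8.59 degrees, less where a joint would pass 70% of its speed; a pose out of reach is approached as far as the arm can. A call with a gripper value outside its range is refused whole. "claw" is the opening in per cent of the stroke, from 0 (shut) to 100 (fully open), set as the call begins (left out, the last holds). The fingers move at their own pace and stop on an object; "force" is the grip in N (left out, the last holds). Time passes only in rows, so rows that repeat a pose let the fingers close, or fill a call up. It gives the time, the measured TCP pose, the force and the opening at its end, in the units of the state.
- manip.state(): the state, without advancing time (a new reading comes with each control period).
- manip.read_camera(name): name is "scene" or "side" or "wrist"; returns (picture, depth): 384x512x3 uint8, red, green, blue; 384x512 float32, m along the optical axis (not along the pixel's ray), 0 where there is no reading.
- manip.camera_params(name): a dict with "K" (3x3 intrinsics, pixels), "dist" ([k1, k2, p1, p2, k3] as OpenCV has them; the pictures are not rectified), "cam_to_world" (4x4, takes a point from camera to world coordinates). Camera axes: x right, y down, z forward; pixel columns grow to the right and rows downward; lengths in m; the calibration is good to about 2 mm. A picture is of the moment at which its call begins: read the wrist's pose just before it. camera_params takes no time and is no camera call; for the wrist camera it gives the pose at the moment of the call.
- manip.close_job(): hands the job in, once; it reports no verdict.
The state is a dict: "time": time; "joint_pos": joint angles; "qd": joint speeds; "joint_torque": joint torques, N m; "tool_pos": TCP position; "eef_rot": TCP orientation; "ft_force": force on the tool from outside, world axes, zero at the start; "moment": the same for the moment, N m; "width": finger opening in m.
Only numpy, scipy, OpenCV 4.12 (cv2) and the standard library are available. Lean on these libraries where they do the work, as an engineer would, in place of code of your own. Each camera call takes 0.05 s, during which the arm holds its last target.

## Task

Get the gallstones ready for their photograph: carry the small steel beaker over the black photo tray, tip it from low down until all four stones lie in the tray, and stand the empty beaker upright on the bench again. Then pick up the L-shaped metal photo scale, lay it flat on the tray floor with its outside corner in the tray's far left corner (as seen from the robot), and press it in until both outer edges sit flush against the two rims. Finish while still gripping it and pressing it against both rims, as for the exposure; nothing is let go at the end, and the other things on the bench are left alone.

Things in the scene. Friction and masses are not known exactly. Their poses are not given: they have to be found in the camera images.
- photo_tray: shallow matt black tray fixed to the bench, 190 (x) by 250 mm (y). Origin: centre of its underside, on the bench. Floor 10 mm above the bench; all round, a rim 8 mm wide stands 10 mm above the floor (top 20 mm above the bench). Inside 174 by 234 mm: x -87 to 87, y -117 to 117 mm. Its x points away from the robot (turned up to 0.3 rad), y to the left, z up
- far_rim: the tray's far rim (on its +x side), 8 by 250 by 10 mm, fixed part of the tray; same axes; origin in the middle of its underside, its inner face 4 mm to -x of that
- left_rim: the tray's left rim (on its +y side), 174 by 8 by 10 mm, fixed part of the tray; same axes; origin in the middle of its underside, its inner face 4 mm to -y of that
- tray_corner (a point): the tray's far left inside corner: where the inner faces of the far and left rims meet, at floor height (tray x 87, y 117, z 10 mm); axes as the tray
- beaker: small round steel beaker without handle, 64 mm tall, 110 g (varies), straight-sided, 58 mm outside diameter, wall 2.5 mm, inner floor 4 mm up. It stands loose and upright on the bench, to one side of the tray, left or right, with the four stones in it. Origin: centre of its underside; z along its axis towards the mouth
- beaker_mouth (a point): centre of the beaker's mouth, 64 mm along its z from its underside
- stone1: gallstone: knobbly brown ball about 17 mm across, 10 g, loose, in the beaker at the start; origin at its centre. The stones roll or slide out when the beaker is tipped 110 to 120 degrees from upright and roll 2 to 10 cm on the tray
- stone2: gallstone: knobbly brown ball about 17 mm across, 10 g, loose, in the beaker at the start; origin at its centre. The stones roll or slide out when the beaker is tipped 110 to 120 degrees from upright
- stone3: gallstone: knobbly brown ball about 17 mm across, 10 g, loose, in the beaker at the start; origin at its centre. The stones roll or slide out when the beaker is tipped 110 to 120 degrees from upright
- stone4: gallstone: knobbly brown ball about 17 mm across, 10 g, loose, in the beaker at the start; origin at its centre. The stones roll or slide out when the beaker is tipped 110 to 120 degrees from upright
- photo_scale: L-shaped aluminium scale, 150 g (varies), loose, flat on the bench across the tray from the beaker, turned up to 0.7 rad. Origin: centre of its 80 (x) by 110 mm (y) outline, at the underside; z up. Flat arms 26 mm wide, 5 mm thick, ticked: long arm x 14 to 40, y -55 to 55 mm; short arm x -40 to 40, y 29 to 55 mm. Outer edges: x = 40 (meets the far rim) and y = 55 mm (meets the left rim)
- scale_heel (a point): the scale's outside corner, on the underside at x = 40, y = 55 mm of the scale; axes as the scale
- scale_grip (a point): where to grip the scale: top of the upright web on its long arm, at x 18, y 0, z 28 mm of the scale (axes as the scale). Along each arm's inner edge runs such a web, 8 mm thick, from the arm up to 28 mm above the underside: on the long arm x 14 to 22, y -55 to 37 mm (pinch it across x); on the short arm y 29 to 37, x -40 to 22 mm. The centre of mass is near x 13, y 11 mm
- forceps: bystander: dark steel forceps, 125 mm long, lying between robot and tray; leave alone
- marker_pen: bystander: blue and black marker pen, 130 mm long, lying between robot and tray; leave alone
- specimen_jar: bystander: glass jar with green lid, 68 mm diameter, 95 mm tall, beyond the tray; leave alone
- label_roll: bystander: white label roll standing on end, 64 mm diameter, 60 mm tall, beyond the tray; leave alone
- slide_box: bystander: flat grey plastic slide box, 86 by 99 mm, 34 mm tall, left of the tray; leave alone
- screw_cap: bystander: red screw cap, 47 mm diameter, 15 mm tall, right of the tray; leave alone

How it is judged:
By the outcome, as a careful person would: the job done as asked, in the order asked, and still so for the second after the job is handed in, while the arm keeps its last pose, push and grip.
It also fails if it takes over 72 s, if anything falls off the work surface, if the arm or the gripper's body presses on something with over 40 N, if the wrist force passes 120 N, or if a joint passes its speed limit or range.

## Working session

There is one attempt and no reset: what is moved stays moved. The work goes in short steps, Python scripts to look and compute and a tool call to move; the robot and the scene stay as the last step left them, time stands still between calls to the robot, and variables do not carry over. Pictures are saved under pics/ and viewed, and the job is handed in when it is done.

Besides the shell and the picture viewer there is one more tool, called after "Emit:" as name(argument=value, ...), one argument or row to a line, values as JSON. play_rows: Moves the arm, as the interface text tells. Its arguments: {"type":"object","properties":{"moves":{"type":"array","items":{"type":"object","properties":{"slide":{"type":"array","items":{"type":"number"}},"rot":{"type":"array","items":{"type":"number"}}}}},"claw":{"type":"number"},"force":{"type":"number"}},"required":["moves"]}

```bash
ls; mkdir -p pics; python3 - <<'E'
from station import manip
import cv2,numpy as np
print(manip.state()['time'])
for n in ['scene','side']:
    p,d=manip.read_camera(n); cv2.imwrite(f'pics/{n}0.png',p[:,:,::-1]); np.save(f'{n}0.npy',d)
    c=manip.camera_params(n); print(n,c)
E
```

```text
pics
0.0
scene {'K': array([[449.05776544,   0.        , 249.80020325],
       [  0.        , 449.05776544, 196.85480081],
       [  0.        ,   0.        ,   1.        ]]), 'dist': array([-0.09265252,  0.        ,  0.        ,  0.        ,  0.        ]), 'cam_to_world': array([[ 0.3520576 ,  0.55996732, -0.7499947 ,  1.39018488],
       [ 0.93592815, -0.21891189,  0.27589143, -0.28112023],
       [-0.00969257, -0.79907082, -0.60115877,  0.73979693],
       [ 0.        ,  0.        ,  0.        ,  1.        ]])}
side {'K': array([[355.69329   ,   0.        , 250.37225704],
       [  0.        , 355.69329   , 192.46265842],
       [  0.        ,   0.        ,   1.        ]]), 'dist': array([0.03091072, 0.        , 0.        , 0.        , 0.        ]), 'cam_to_world': array([[ 0.956451  , -0.21034407,  0.20237801,  0.39568706],
       [-0.29187802, -0.6821937 ,  0.67038719, -0.59255096],
       [-0.00295097, -0.70026219, -0.71387966,  0.69958221],
       [ 0.        ,  0.        ,  0.        ,  1.        ]])}
```

View pics/scene0.png

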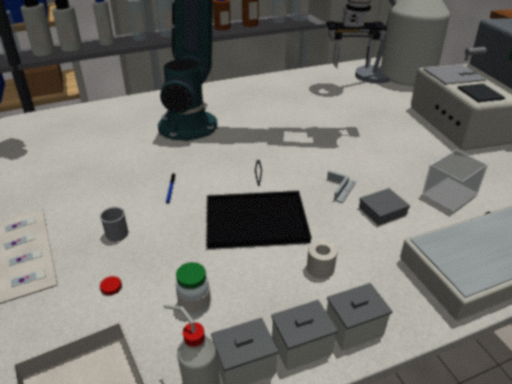

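View pics/side0.png

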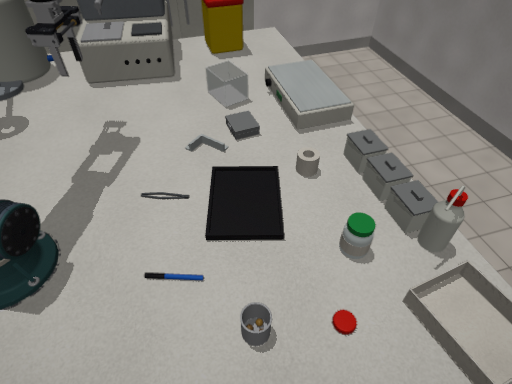

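The beaker is right of the tray (side view px 256,322). The scale is left of it (side 207,143; scene 342,187). Next I'll enlarge crops for measuring.

```bash
cat > h.py <<'E'
from station import manip
import cv2,numpy as np
def ray(n,uv,c=None):
    c=c or manip.camera_params(n)
    p=cv2.undistortPoints(np.array([[uv]],float),c['K'],c['dist'])[0,0]
    T=c['cam_to_world']; return T[:3,3],T[:3,:3]@np.array([p[0],p[1],1.])
def pix(n,uv,z,c=None):
    o,r=ray(n,uv,c); return o+r*(z-o[2])/r[2]
def proj(n,P,c=None):
    c=c or manip.camera_params(n); T=np.linalg.inv(c['cam_to_world'])
    P=np.atleast_2d(P)
    return cv2.projectPoints(P@T[:3,:3].T+T[:3,3],np.zeros(3),np.zeros(3),c['K'],c['dist'])[0][:,0]
def snap(n,f):
    c=manip.camera_params(n); p,d=manip.read_camera(n); cv2.imwrite(f'pics/{f}.png',p[:,:,::-1]); np.savez(f'{f}.npz',d=d,**c); return p,d,c
def crop(f,x0,x1,y0,y1,s,out):
    im=cv2.imread(f'pics/{f}.png')[y0:y1,x0:x1]; cv2.imwrite(f'pics/{out}.png',cv2.resize(im,None,fx=s,fy=s,interpolation=cv2.INTER_CUBIC))
E
python3 - <<'E'
from h import *
crop('side0',180,300,150,250,6,'c_tray'); crop('side0',175,245,120,170,10,'c_scale'); crop('side0',225,295,290,350,9,'c_beak')
crop('scene0',195,395,160,260,4,'c_sc')
E
```

```text
(no output)
```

View pics/c_tray.png

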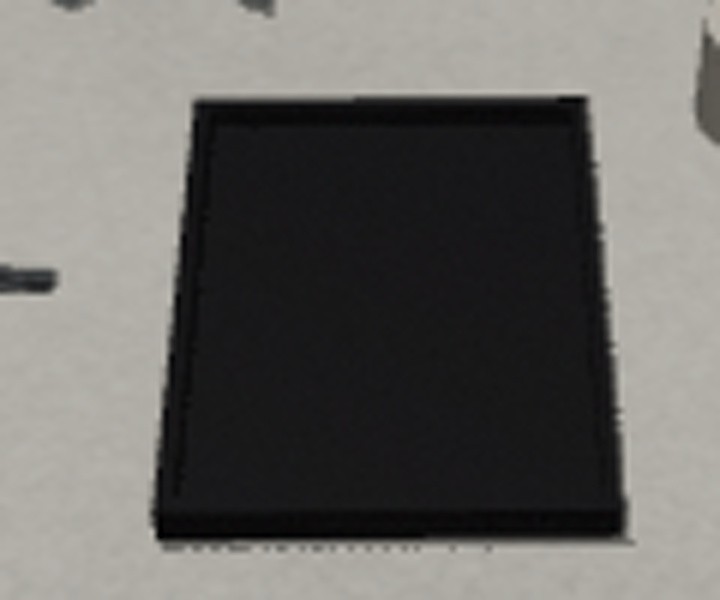

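View pics/c_scale.png

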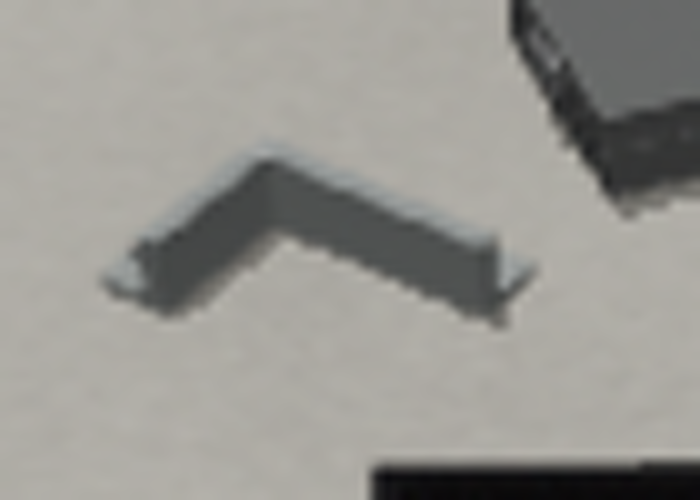

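View pics/c_beak.png

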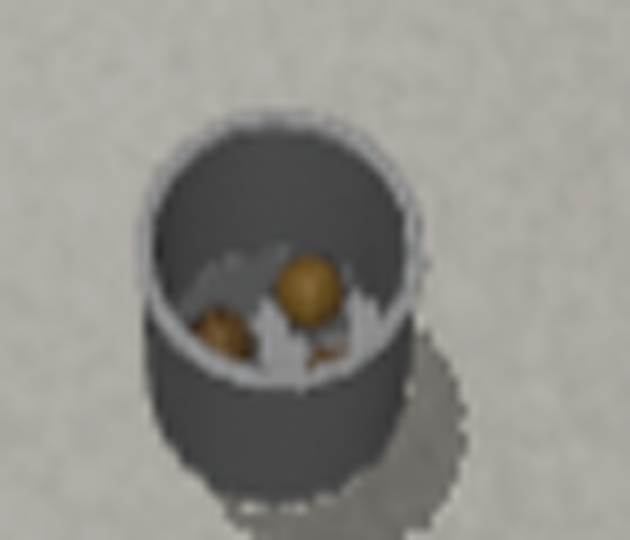

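View pics/c_sc.png

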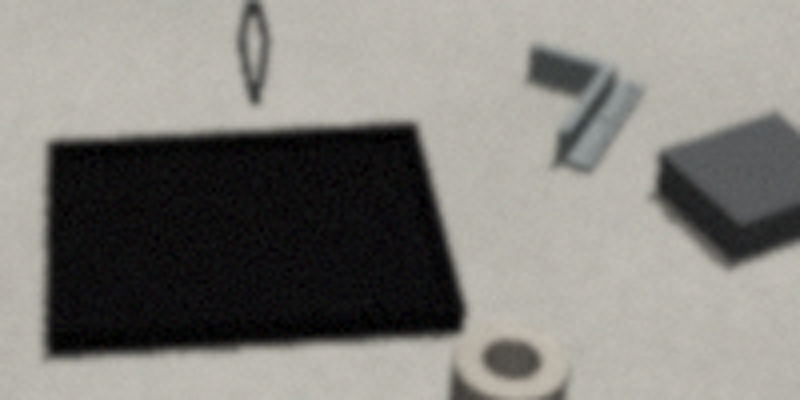

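```bash
cat > m.py <<'E'
from h import *
from scipy.optimize import least_squares
def o(x,y,x0,y0,s): return [x0+(x+.5)/s-.5,y0+(y+.5)/s-.5]
def T2(p,L):
    L=np.array(L,float)/1000; c,s=np.cos(p[2]),np.sin(p[2])
    return np.c_[p[0]+c*L[:,0]-s*L[:,1],p[1]+s*L[:,0]+c*L[:,1],L[:,2]]
def fit(obs,p0):
    def f(p): return np.concatenate([(proj(n,T2(p,L))-np.array(uv)).ravel() for n,L,uv in obs])
    r=least_squares(f,p0); print(r.x.round(4),r.x[2], r.fun.reshape(-1,2).round(1).tolist()); return r.x
S=lambda *a:[o(x,y,180,150,6) for x,y in a]; C=lambda *a:[o(x,y,195,160,4) for x,y in a]
Q=lambda *a:[o(x,y,175,120,10) for x,y in a]
tl=[[-95,125,20],[95,125,20],[95,-125,20],[-95,-125,20]]
a=('side',tl,S((195,100),(585,98),(625,512),(157,512)))
b=('scene',tl,C((416,125),(465,310),(47,330),(48,143)))
for ob in ([a],[b],[a,b]): fit(ob,[.5,0,0])
a=('side',[[14,29,28],[14,-55,28],[-40,29,28],[14,-55,0],[40,-55,5]],Q((268,162),(497,240),(145,247),(503,322),(537,266)))
b=('scene',[[40,55,5],[40,-55,5],[-40,29,28],[14,-55,28]],C((643,90),(588,170),(532,46),(562,130)))
for ob in ([a],[b],[a,b]): fit(ob,[.45,.25,.6])
print('beaker',pix('side',o(282,250,225,290,9),.064), pix('side',o(280,430,225,290,9),0))
d=np.load('scene0.npy'); 
E
python3 m.py; python3 - <<'E'
from h import *
crop('scene0',90,140,195,250,10,'c_b2')
E
```

```text
[ 0.5689  0.0333 -0.2865] -0.28645016318819566 [[-0.2, -0.1], [0.6, -0.3], [0.5, -0.3], [-0.8, 0.4]]
[ 0.5681  0.0367 -0.2918] -0.29183036838267434 [[0.2, -0.6], [0.3, 0.1], [-0.4, 0.7], [-0.0, -0.6]]
[ 0.569   0.0353 -0.2886] -0.28859076441931913 [[-0.3, -0.6], [0.5, -0.7], [0.2, -0.9], [-1.1, -0.3], [-0.2, -0.3], [0.0, 0.3], [-0.8, 1.2], [-0.5, -0.2]]
[0.5208 0.2914 0.7214] 0.7213644369606489 [[-0.0, -0.2], [-0.9, 0.7], [1.5, 0.4], [-0.9, -0.3], [0.3, -0.4]]
[0.5197 0.2964 0.684 ] 0.6840259372043558 [[0.7, -0.6], [0.7, -0.1], [-0.3, 0.4], [-1.0, 0.2]]
[0.5211 0.2945 0.6949] 0.6948799746897499 [[0.1, -0.9], [-1.2, 0.4], [1.3, -0.5], [-1.2, -0.6], [0.2, -0.7], [0.2, -0.3], [0.6, 0.4], [-0.8, 0.9], [-1.2, 0.7]]
beaker [ 0.49086915 -0.30931417  0.064     ] [ 0.48775793 -0.31935021  0.        ]
```

View pics/c_b2.png

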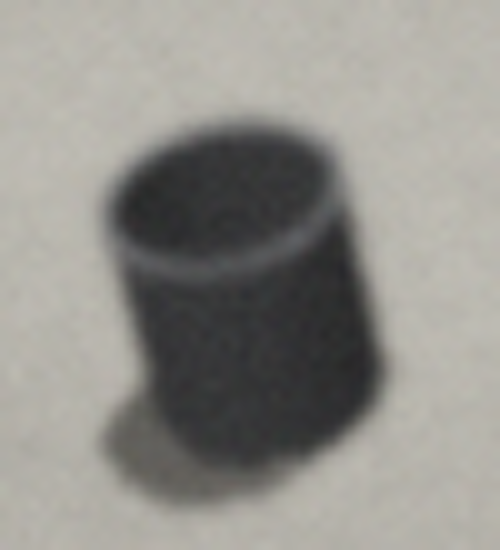

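```bash
python3 - <<'E'
from h import *
from m import o
print([a for a in dir(manip) if not a.startswith('__')])
s=manip.state(); print({k:np.round(v,4).tolist() for k,v in s.items()}, manip.hold_point_z)
print(pix('scene',o(223,198,90,195,10),.064))
c=manip.camera_params('wrist'); print(c['K'],np.linalg.inv(np.r_[np.c_[s['eef_rot'],s['tool_pos']],[[0,0,0,1]]])@c['cam_to_world'])
E
```

```text
[ 0.5689  0.0333 -0.2865] -0.28645016318819566 [[-0.2, -0.1], [0.6, -0.3], [0.5, -0.3], [-0.8, 0.4]]
[ 0.5681  0.0367 -0.2918] -0.29183036838267434 [[0.2, -0.6], [0.3, 0.1], [-0.4, 0.7], [-0.0, -0.6]]
[ 0.569   0.0353 -0.2886] -0.28859076441931913 [[-0.3, -0.6], [0.5, -0.7], [0.2, -0.9], [-1.1, -0.3], [-0.2, -0.3], [0.0, 0.3], [-0.8, 1.2], [-0.5, -0.2]]
[0.5208 0.2914 0.7214] 0.7213644369606489 [[-0.0, -0.2], [-0.9, 0.7], [1.5, 0.4], [-0.9, -0.3], [0.3, -0.4]]
[0.5197 0.2964 0.684 ] 0.6840259372043558 [[0.7, -0.6], [0.7, -0.1], [-0.3, 0.4], [-1.0, 0.2]]
[0.5211 0.2945 0.6949] 0.6948799746897499 [[0.1, -0.9], [-1.2, 0.4], [1.3, -0.5], [-1.2, -0.6], [0.2, -0.7], [0.2, -0.3], [0.6, 0.4], [-0.8, 0.9], [-1.2, 0.7]]
beaker [ 0.49086915 -0.30931417  0.064     ] [ 0.48775793 -0.31935021  0.        ]
['Unreachable', 'camera_params', 'close_job', 'hold_point_z', 'read_camera', 'state']
{'time': 0.1, 'joint_pos': [1.1219, 0.0879, 1.3721, -0.0, 1.6836, -0.1031], 'qd': [0.0002, -0.0011, -0.0035, -0.0006, -0.002, -0.0004], 'joint_torque': [0.002, -34.1255, -30.3301, 0.0719, 0.0305, -0.0001], 'tool_pos': [0.1862, 0.517, 0.2044], 'eef_rot': [[-0.0009, 0.3389, 0.9408], [-0.0018, 0.9408, -0.3389], [-1.0, -0.002, -0.0002]], 'ft_force': [0.3891, 0.1363, 0.7729], 'moment': [-0.0356, -0.0083, 0.004], 'width': 0.0939} 0.0188
[ 0.49159976 -0.30565514  0.064     ]
[[319.59150906   0.         254.57968942]
 [  0.         319.59150906 195.71550574]
 [  0.           0.           1.        ]] [[ 2.56781663e-04 -2.76875219e-01  9.60905847e-01 -1.77984719e-01]
 [ 9.99999870e-01 -3.52699758e-04 -3.68855547e-04  2.48700407e-05]
 [ 4.41038220e-04  9.60905817e-01  2.76875092e-01 -8.15484462e-02]
 [ 0.00000000e+00  0.00000000e+00  0.00000000e+00  1.00000000e+00]]
```

Emit:
play_rows(
  moves=[
    {"slide": [-0.003,-0.039,0.03],"rot": [8.5,0,0]},
    {"slide": [-0.006,-0.078,0.06],"rot": [17,0,0]},
    {"slide": [-0.009,-0.117,0.09],"rot": [25.5,0,0]},
    {"slide": [-0.012,-0.156,0.12],"rot": [34,0,0]},
    {"slide": [-0.015,-0.195,0.15],"rot": [42.5,0,0]},
    {"slide": [-0.018,-0.234,0.18],"rot": [51,0,0]},
    {"slide": [-0.021,-0.273,0.21],"rot": [59.5,0,0]},
    {"slide": [-0.024,-0.312,0.24],"rot": [68,0,0]},
  ],
  claw=100,
)

```text
time: 0.9
tool_pos: [0.3061, 0.1404, 0.2289]
eef_rot: [[-0.0, 0.999, 0.033], [-0.002, 0.033, -0.999], [-1.0, -0.0, 0.002]]
ft_force: [0.1, -0.0, -0.7]
width: 0.0939
```

```bash
cat >> h.py <<'E'
def rec():
    import json
    s=manip.state(); 
    with open('log.jsonl','a') as f: f.write(json.dumps({k:np.asarray(v).tolist() for k,v in s.items()})+'\n')
    print({k:np.round(v,4).tolist() for k,v in s.items() if k not in('qd','joint_torque')}); return s
E
python3 -c "
from h import *
rec()"
```

```text
{'time': 0.9, 'joint_pos': [0.2628, -0.406, 1.7497, -0.0016, 1.7987, 0.2294], 'tool_pos': [0.3061, 0.1404, 0.2289], 'eef_rot': [[-0.0003, 0.9995, 0.033], [-0.0017, 0.033, -0.9995], [-1.0, -0.0004, 0.0017]], 'ft_force': [0.0747, -0.0141, -0.7279], 'moment': [-0.0009, 0.0659, -0.04], 'width': 0.0939}
```

Emit:
play_rows(
  moves=[
    {"slide": [-0.01,0.012,0.033],"rot": [0,4,0]},
    {"slide": [-0.02,0.024,0.066],"rot": [0,8,0]},
    {"slide": [-0.03,0.036,0.1],"rot": [0,12,0]},
    {"slide": [-0.04,0.048,0.133],"rot": [0,17,0]},
    {"slide": [-0.05,0.06,0.166],"rot": [0,22,0]},
    {"slide": [-0.06,0.07,0.2],"rot": [0,26,0]},
    {"slide": [-0.06,0.08,0.23],"rot": [0,30,0]},
    {"slide": [-0.06,0.09,0.263],"rot": [0,35,0]},
  ],
)

```text
time: 1.7
tool_pos: [0.405, -0.121, 0.29]
eef_rot: [[-0.017, 0.999, 0.027], [0.574, 0.032, -0.819], [-0.819, 0.002, -0.574]]
ft_force: [0.3, 0.7, 1.5]
width: 0.0937
```

```bash
python3 -c "
from h import *
rec()"
```

```text
{'time': 1.7, 'joint_pos': [-0.7733, 0.0219, 1.3979, 0.4898, 2.131, -0.6288], 'tool_pos': [0.405, -0.121, 0.29], 'eef_rot': [[-0.0171, 0.9995, 0.0274], [0.5736, 0.0322, -0.8185], [-0.819, 0.0017, -0.5738]], 'ft_force': [0.3364, 0.6526, 1.4969], 'moment': [-0.3042, 0.048, -0.022], 'width': 0.0937}
```

```bash
cat > kin.py <<'E'
import numpy as np, json
from scipy.spatial.transform import Rotation as R
from scipy.optimize import least_squares
rz=lambda a:R.from_euler('z',a).as_matrix(); ry=lambda a:R.from_euler('y',a).as_matrix()
S4,S6=1,1
C=np.array([[0,0,1],[0,1,0],[-1,0,0]]).T  # placeholder
def fkR(q,off6=0,s4=1,s6=1):
    W=rz(q[0])@ry(q[1]+q[2])@rz(s4*q[3])@ry(q[4])@rz(s6*q[5]+off6)
    # tool x = W z ; tool y = W y ; tool z = -W x
    return W@np.array([[0,0,-1],[0,1,0],[1,0,0.]])
def fkp(q,g,Rt):
    h,off,L1,L2,e1,e2,Lt=g
    return rz(q[0])@(np.array([e1,off,h])+ry(q[1])@[0,0,L1]+ry(q[1]+q[2])@[e2,0,L2])+Rt[:,0]*Lt
recs=[json.loads(l) for l in open('log.jsonl')]
recs.append(dict(joint_pos=[1.1219, 0.0879, 1.3721, -0.0, 1.6836, -0.1031],tool_pos=[0.1862, 0.517, 0.2044],eef_rot=[[-0.0009, 0.3389, 0.9408], [-0.0018, 0.9408, -0.3389], [-1.0, -0.002, -0.0002]]))
if __name__=='__main__':
    for s4 in(1,-1):
        for s6 in(1,-1):
            for o in (0,np.pi/2,-np.pi/2,np.pi):
                e=max(np.abs(fkR(r['joint_pos'],o,s4,s6)-np.array(r['eef_rot'])).max() for r in recs)
                if e<.3: print(s4,s6,o,e)
    def f(g): return np.concatenate([fkp(r['joint_pos'],g,np.array(r['eef_rot']))-r['tool_pos'] for r in recs]+[.01*(np.array(g)-g0)])
    g0=np.array([.35,.056,.35,.35,0,0,.3])
    s=least_squares(f,g0); print(s.x.round(4),s.fun.round(4)[:9])
E
python3 kin.py
```

```text
1 1 1.5707963267948966 4.616034302085126e-05
[0.1594 0.0566 0.4506 0.4974 0.0013 0.1085 0.3508] [ 0.0001 -0.     -0.0002  0.0001  0.      0.0001 -0.     -0.0001  0.0001]
```

```bash
cat > ik.py <<'E'
from kin import *
G=[0.1594,0.0566,0.4506,0.4974,0.0013,0.1085,0.3508]
lo=np.array([-3.1,-.76,.27,-1.08,.17,-2.57]);hi=np.array([3.1,2.03,2.55,4.22,2.65,2.57])
def fk(q): 
    Rt=fkR(q,np.pi/2); return fkp(q,G,Rt),Rt
def ik(p,Rt,q0):
    def f(q):
        a,b=fk(q); return np.r_[(a-p)*3,R.from_matrix(b.T@Rt).as_rotvec()]
    s=least_squares(f,np.clip(q0,lo+1e-3,hi-1e-3),bounds=(lo,hi)); return s.x,np.abs(s.fun).max()
def pose(az,el,grip,roll=0):
    """tool x at azimuth az, elevation el (deg); jaw horizontal, tool z down-ish"""
    a,e=np.radians([az,el]); t=np.array([np.cos(a)*np.cos(e),np.sin(a)*np.cos(e),np.sin(e)])
    y=np.array([np.sin(a),-np.cos(a),0]); return np.asarray(grip)+.0188*t, np.c_[t,y,np.cross(t,y)]
TR=np.array([.569,.0353]); TY=-.2886
def tray(x,y,z):
    c,s=np.cos(TY),np.sin(TY); return np.array([TR[0]+c*x-s*y,TR[1]+s*x+c*y,z])
if __name__=='__main__':
    q0=np.array(recs[-2]['joint_pos'])
    for az in (20,40,55,75,90):
        el=-12
        q,e=ik(*pose(az,el,[.491,-.3075,.042]),q0); print('grasp',az,q.round(2),round(e,4))
        qq=q
        q,e=ik(*pose(az,el,[.491,-.3075,.15]),qq); print('  lift',q.round(2),round(e,4))
        for x,y in((-40,-85),(-20,-70)):
            q2=q
            for k in range(0,121,20):
                q2,e=ik(*pose(az,el-k,tray(x,y,.15)),q2)
                if k in(0,60,120): print('   pour',x,y,k,q2.round(2),round(e,4))
            q2,e=ik(*pose(az,el-118,tray(x,y,.06)),q2);print('   low',q2.round(2),round(e,4))
E
python3 ik.py
```

```text
grasp 20 [-1.28  0.48  1.94  1.39  1.45 -0.85] 0.0
  lift [-1.28  0.25  1.94  1.37  1.49 -0.62] 0.0
   pour -40 -85 0 [-2.38  1.32  0.27  1.78  0.17 -0.34] 207.2842
   pour -40 -85 60 [-2.38  1.3   0.27  1.36  0.17 -1.01] 207.2985
   pour -40 -85 120 [-2.38  1.3   0.27  1.26  0.17 -1.4 ] 207.3205
   low [-2.38  1.3   0.27  1.25  0.17 -1.47] 207.3222
   pour -20 -70 0 [-2.22  1.32  0.27  1.72  0.17 -0.28] 180.8448
   pour -20 -70 60 [-2.22  1.3   0.27  1.32  0.17 -1.08] 180.8603
   pour -20 -70 120 [-2.22  1.3   0.27  1.24  0.17 -1.67] 180.8834
   low [-2.22  1.3   0.27  1.26  0.17 -1.75] 180.8827
grasp 40 [-1.23  0.63  1.66  1.17  1.69 -0.79] 0.0
  lift [-1.23  0.44  1.66  1.2   1.76 -0.61] 0.0
   pour -40 -85 0 [-2.38  1.3   0.27  1.36  0.17 -0.51] 207.2679
   pour -40 -85 60 [-2.38  1.3   0.27  1.29  0.17 -1.05] 207.293
   pour -40 -85 120 [-2.38  1.3   0.27  1.23  0.17 -1.64] 207.3316
   low [-2.38  1.3   0.27  1.24  0.17 -1.69] 207.3326
   pour -20 -70 0 [-2.22  1.31  0.27  1.54  0.17  0.22] 180.8265
   pour -20 -70 60 [-2.22  1.3   0.27  1.27  0.17 -1.41] 180.8569
   pour -20 -7
[... 1215 characters left out ...]
2.22  1.29  0.27  1.19  0.17 -1.99] 180.9046
   low [-2.22  1.3   0.27  1.21  0.17 -2.03] 180.9032
grasp 90 [-0.98  1.    0.96  0.82  2.31 -0.81] 0.0
  lift [-0.98  0.87  0.96  0.93  2.39 -0.66] 0.0
   pour -40 -85 0 [-2.38  1.29  0.27  1.    0.17 -2.03] 207.2518
   pour -40 -85 60 [-2.38  1.29  0.27  1.12  0.17 -2.11] 207.2904
   pour -40 -85 120 [-2.38  1.3   0.27  1.25  0.17 -2.18] 207.344
   low [-2.38  1.3   0.27  1.27  0.17 -2.2 ] 207.3436
   pour -20 -70 0 [-2.21  1.29  0.27  1.05  0.17 -2.08] 180.8134
   pour -20 -70 60 [-2.22  1.29  0.27  1.14  0.17 -2.22] 180.8513
   pour -20 -70 120 [-2.22  1.3   0.27  1.24  0.17 -2.29] 180.9057
   low [-2.22  1.3   0.27  1.26  0.17 -2.3 ] 180.904
```

```bash
sed -i 's/def tray(x,y,z):/def tray(x,y,z):\n    x,y=x\/1000,y\/1000/' ik.py; python3 ik.py
```

```text
grasp 20 [-1.28  0.48  1.94  1.39  1.45 -0.85] 0.0
  lift [-1.28  0.25  1.94  1.37  1.49 -0.62] 0.0
   pour -40 -85 0 [-0.86 -0.22  2.42  1.61  1.15 -0.6 ] 0.0
   pour -40 -85 60 [-0.31 -0.18  1.81  0.2   1.27  0.88] 0.0
   pour -40 -85 120 [-0.02  0.53  1.13 -0.3   2.16  1.12] 0.0
   low [-0.03  0.58  1.23 -0.26  1.98  1.17] 0.0
   pour -20 -70 0 [-0.76 -0.17  2.39  1.67  1.08 -0.62] 0.0
   pour -20 -70 60 [-0.27 -0.13  1.76  0.19  1.25  0.92] 0.0
   pour -20 -70 120 [-0.01  0.58  1.05 -0.29  2.19  1.13] 0.0
   low [-0.01  0.63  1.15 -0.25  2.01  1.18] 0.0
grasp 40 [-1.23  0.63  1.66  1.17  1.69 -0.79] 0.0
  lift [-1.23  0.44  1.66  1.2   1.76 -0.61] 0.0
   pour -40 -85 0 [-0.92  0.05  2.18  1.38  1.48 -0.65] 0.0
   pour -40 -85 60 [-0.36 -0.12  1.76  0.28  1.36  0.47] 0.0
   pour -40 -85 120 [ 0.08  0.46  1.23 -0.45  2.04  0.86] 0.0
   low [ 0.07  0.52  1.32 -0.41  1.87  0.93] 0.0
   pour -20 -70 0 [-0.85  0.07  2.15  1.42  1.43 -0.64] 0.0
   pour -20 -70 60 [-0.32 -0.07  1.71  0.27  1.34  0.51] 0.0
   pour -20 -70 120 [ 0.09  0.51  1.15 -0.45  2.07  0.86] 0.0
   low [ 0.08  0.57  
[... 1019 characters left out ...]
58  0.31  1.53 -0.11] 0.0
   pour -20 -70 120 [ 0.22  0.32  1.42 -0.65  1.75  0.48] 0.0
   low [ 0.21  0.39  1.51 -0.61  1.6   0.56] 0.0
grasp 90 [-0.98  1.    0.96  0.82  2.31 -0.81] 0.0
  lift [-0.98  0.87  0.96  0.93  2.39 -0.66] 0.0
   pour -40 -85 0 [-0.71  0.53  1.53  1.    2.05 -0.71] 0.0
   pour -40 -85 60 [-0.37  0.07  1.57  0.29  1.62 -0.38] 0.0
   pour -40 -85 120 [ 0.25  0.16  1.62 -0.71  1.58  0.32] 0.0
   low [ 0.23  0.24  1.7  -0.68  1.43  0.42] 0.0
   pour -20 -70 0 [-0.67  0.56  1.49  1.03  2.04 -0.68] 0.0
   pour -20 -70 60 [-0.34  0.12  1.52  0.3   1.61 -0.35] 0.0
   pour -20 -70 120 [ 0.25  0.21  1.56 -0.7   1.59  0.32] 0.0
   low [ 0.24  0.29  1.64 -0.68  1.44  0.41] 0.0
```

```bash
cat > plan.py <<'E'
from h import *
from ik import *
def rows(p,Rt,n=None,show=True):
    s=manip.state(); p0=np.array(s['tool_pos']);R0=np.array(s['eef_rot'])
    d=R0.T@(p-p0); w=np.degrees(R.from_matrix(R0.T@Rt).as_rotvec())
    need=max(np.linalg.norm(d)/.048,np.linalg.norm(w)/8.3); n=n or int(np.ceil(need))
    q=np.array(s['joint_pos']); qp=q; mx=0
    for k in range(1,n+1):
        f=k/n; qn,e=ik(p0+R0@d*f,R0@R.from_rotvec(np.radians(w*f)).as_matrix(),qp); mx=np.maximum(mx,np.abs(qn-qp)/.1); qp=qn
        if show: print((d*f).round(3).tolist(),(w*f).round(1).tolist())
    print('need',round(need,1),'q end',qp.round(2),round(e,4),'qd',mx.round(2))
E
python3 - <<'E'
from plan import *
for uv,z in(((344,321),.015),((145,275),.01),((203,278),.01),((142,195),.005),((188,197),.005)): print(pix('side',uv,z).round(3))
print(pix('scene',(111,285),.015),pix('scene',(168,202),.01),pix('scene',(174,174),.01))
rows(*pose(75,-18,[.45,-.43,.20]))
E
```

```text
[ 0.663 -0.345  0.015]
[ 0.295 -0.12   0.01 ]
[ 0.415 -0.166  0.01 ]
[0.309 0.137 0.005]
[0.427 0.093 0.005]
[ 0.67315752 -0.33919578  0.015     ] [ 0.42136723 -0.15837546  0.01      ] [ 0.29538523 -0.11311659  0.01      ]
[-0.013, 0.006, 0.042] [1.5, 5.2, 2.0]
[-0.026, 0.011, 0.084] [2.9, 10.5, 3.9]
[-0.038, 0.017, 0.126] [4.4, 15.7, 5.9]
[-0.051, 0.023, 0.169] [5.9, 21.0, 7.8]
[-0.064, 0.029, 0.211] [7.3, 26.2, 9.8]
[-0.077, 0.034, 0.253] [8.8, 31.5, 11.8]
[-0.09, 0.04, 0.295] [10.3, 36.7, 13.7]
need 6.5 q end [-1.18  0.84  0.83  0.99  2.37 -0.51] 0.0 qd [0.91 1.3  1.24 1.07 0.43 0.86]
```

Emit:
play_rows(
  moves=[
    {"slide": [-0.013,0.006,0.042],"rot": [1.5,5.2,2]},
    {"slide": [-0.026,0.011,0.084],"rot": [2.9,10.5,3.9]},
    {"slide": [-0.038,0.017,0.126],"rot": [4.4,15.7,5.9]},
    {"slide": [-0.051,0.023,0.169],"rot": [5.9,21,7.8]},
    {"slide": [-0.064,0.029,0.211],"rot": [7.3,26.2,9.8]},
    {"slide": [-0.077,0.034,0.253],"rot": [8.8,31.5,11.8]},
    {"slide": [-0.09,0.04,0.295],"rot": [10.3,36.7,13.7]},
    {"slide": [-0.09,0.04,0.295],"rot": [10.3,36.7,13.7]},
  ],
)

```text
time: 2.5
tool_pos: [0.4528, -0.4164, 0.1767]
eef_rot: [[0.249, 0.964, -0.097], [0.925, -0.266, -0.272], [-0.288, -0.022, -0.958]]
ft_force: [-0.7, 2.0, -4.2]
width: 0.0939
```

```bash
python3 - <<'E'
from h import *
rec()
p,d,c=snap('wrist','w1')
E
python3 kin.py
```

```text
{'time': 2.5, 'joint_pos': [-1.1811, 0.8656, 0.8382, 0.9853, 2.3687, -0.5081], 'tool_pos': [0.4528, -0.4164, 0.1767], 'eef_rot': [[0.2493, 0.9636, -0.0966], [0.9248, -0.2665, -0.2717], [-0.2875, -0.0216, -0.9575]], 'ft_force': [-0.6707, 1.9637, -4.2212], 'moment': [-0.5484, 0.223, 0.0309], 'width': 0.0939}
1 1 1.5707963267948966 4.616034302085126e-05
[0.154  0.0566 0.4495 0.4989 0.0007 0.1026 0.3506] [-0.      0.     -0.0001  0.     -0.0001  0.     -0.      0.      0.    ]
```

View pics/w1.png

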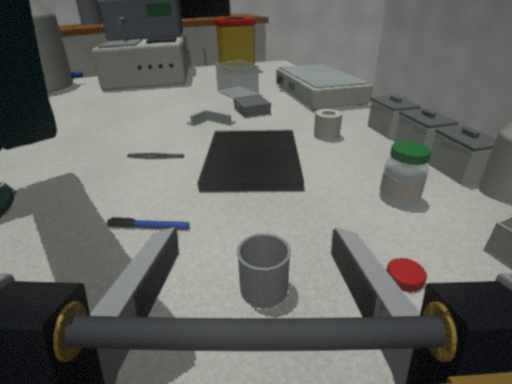

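```bash
python3 - <<'E'
from plan import *
c=dict(np.load('w1.npz'))
print(pix('wrist',(264,251),.064,c), pix('wrist',(265,290),0.0,c))
print(proj('wrist',[[.491,-.3075,.064],[.491,-.3075,0]],c))
rec()
rows(*pose(75,-18,[.478,-.36,.060]))
E
```

```text
[ 0.48975723 -0.30989426  0.064     ] [ 0.49074336 -0.30973656  0.        ]
[[264.44831959 249.35268573]
 [264.6638974  288.5752615 ]]
{'time': 2.55, 'joint_pos': [-1.1786, 0.8551, 0.8397, 0.9853, 2.37, -0.5094], 'tool_pos': [0.4532, -0.4145, 0.1825], 'eef_rot': [[0.2469, 0.9647, -0.0911], [0.9235, -0.2627, -0.2797], [-0.2937, -0.015, -0.9558]], 'ft_force': [0.2328, 0.2808, 0.1877], 'moment': [-0.4044, 0.1928, 0.0473], 'width': 0.0941}
[0.028, 0.003, 0.025] [-0.2, -0.2, 0.0]
[0.056, 0.006, 0.05] [-0.4, -0.5, 0.0]
[0.083, 0.009, 0.075] [-0.7, -0.7, 0.0]
[0.111, 0.011, 0.1] [-0.9, -0.9, 0.0]
need 3.1 q end [-1.11  0.88  1.06  0.86  2.15 -0.74] 0.0 qd [0.19 0.14 0.65 0.45 0.55 0.69]
```

Emit:
play_rows(
  moves=[
    {"slide": [0.022,0.002,0.02],"rot": [-0.2,-0.2,0]},
    {"slide": [0.045,0.005,0.04],"rot": [-0.4,-0.4,0]},
    {"slide": [0.067,0.007,0.06],"rot": [-0.5,-0.5,0]},
    {"slide": [0.09,0.009,0.08],"rot": [-0.7,-0.7,0]},
    {"slide": [0.111,0.011,0.1],"rot": [-0.9,-0.9,0]},
    {"slide": [0.111,0.011,0.1],"rot": [-0.9,-0.9,0]},
    {"slide": [0.111,0.011,0.1],"rot": [-0.9,-0.9,0]},
    {"slide": [0.111,0.011,0.1],"rot": [-0.9,-0.9,0]},
  ],
)

```text
time: 3.35
tool_pos: [0.4826, -0.344, 0.0574]
eef_rot: [[0.246, 0.966, -0.077], [0.917, -0.258, -0.303], [-0.313, 0.004, -0.95]]
ft_force: [0.0, -0.0, 0.1]
width: 0.0941
```

```bash
sed -i 's/^G=.*/G=[0.154,0.0566,0.4495,0.4989,0.0007,0.1026,0.3506]/' ik.py; python3 - <<'E'
from plan import *
rec()
rows(*pose(75,-18,[.4905,-.309,.042]),n=4)
E
```

```text
{'time': 3.35, 'joint_pos': [-1.107, 0.8703, 1.0714, 0.8546, 2.1516, -0.7422], 'tool_pos': [0.4826, -0.344, 0.0574], 'eef_rot': [[0.2462, 0.9662, -0.0765], [0.9174, -0.2578, -0.3032], [-0.3127, 0.0044, -0.9498]], 'ft_force': [0.0028, -0.0481, 0.0671], 'moment': [-0.3775, 0.1948, 0.0142], 'width': 0.0941}
[0.014, -0.0, 0.001] [0.1, 0.1, -0.0]
[0.029, -0.001, 0.002] [0.1, 0.1, -0.0]
[0.043, -0.001, 0.002] [0.2, 0.2, -0.0]
[0.058, -0.001, 0.003] [0.3, 0.2, -0.0]
need 1.2 q end [-1.06  0.83  1.2   0.85  2.07 -0.78] 0.0 qd [0.12 0.1  0.32 0.01 0.22 0.1 ]
```

Emit:
play_rows(
  moves=[
    {"slide": [0.012,0,0.001],"rot": [0,0,0]},
    {"slide": [0.024,0,0.001],"rot": [0,0,0]},
    {"slide": [0.036,-0.001,0.002],"rot": [0,0,0]},
    {"slide": [0.048,-0.001,0.003],"rot": [0,0,0]},
    {"slide": [0.058,-0.001,0.003],"rot": [0,0,0]},
    {"slide": [0.058,-0.001,0.003],"rot": [0,0,0]},
    {"slide": [0.058,-0.001,0.003],"rot": [0,0,0]},
    {"slide": [0.058,-0.001,0.003],"rot": [0,0,0]},
  ],
)

```text
time: 4.15
tool_pos: [0.4957, -0.2918, 0.0365]
eef_rot: [[0.247, 0.966, -0.076], [0.917, -0.258, -0.304], [-0.313, 0.005, -0.95]]
ft_force: [-0.4, 0.1, 0.0]
width: 0.0943
```

Emit:
play_rows(
  moves=[
    {"slide": [0,0,0]},
    {"slide": [0,0,0]},
    {"slide": [0,0,0]},
    {"slide": [0,0,0]},
    {"slide": [0,0,0]},
    {"slide": [0,0,0]},
    {"slide": [0,0,0]},
    {"slide": [0,0,0]},
  ],
  claw=40,
  force=25,
)

```text
$.moves[0]: bad value
```

```bash
python3 - <<'E'
from plan import *
rec()
snap('side','s2')
crop('s2',160,360,230,384,3,'s2c')
rows(*pose(75,-18,tray(-45,-95,.13)))
E
```

```text
{'time': 4.15, 'joint_pos': [-1.0593, 0.8276, 1.1984, 0.8531, 2.0628, -0.7831], 'tool_pos': [0.4957, -0.2918, 0.0365], 'eef_rot': [[0.2465, 0.9661, -0.0763], [0.9172, -0.258, -0.3036], [-0.313, 0.0049, -0.9497]], 'ft_force': [-0.4361, 0.0893, 0.0123], 'moment': [-0.4376, 0.1559, 0.0007], 'width': 0.0943}
[0.036, -0.01, -0.027] [0.0, 0.0, -0.0]
[0.073, -0.02, -0.055] [0.1, 0.1, -0.0]
[0.109, -0.03, -0.082] [0.1, 0.1, -0.0]
[0.146, -0.041, -0.11] [0.2, 0.2, -0.0]
[0.182, -0.051, -0.137] [0.2, 0.2, -0.0]
[0.219, -0.061, -0.165] [0.3, 0.3, -0.1]
need 5.8 q end [-0.8   0.37  1.73  1.01  1.84 -0.7 ] 0.0 qd [0.56 0.81 1.11 0.38 0.41 0.32]
```

View pics/s2c.png

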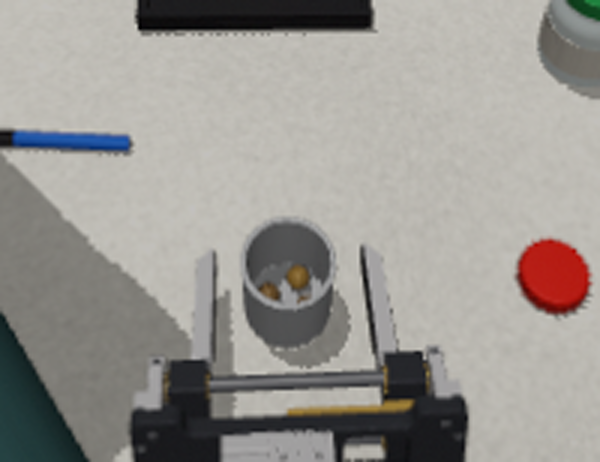

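The beaker sits between the fingers, centred (crop px 288,265). The close call was refused because its rows lacked "rot", so I'm repeating it.

Emit:
play_rows(
  moves=[
    {"slide": [0,0,0],"rot": [0,0,0]},
    {"slide": [0,0,0],"rot": [0,0,0]},
    {"slide": [0,0,0],"rot": [0,0,0]},
    {"slide": [0,0,0],"rot": [0,0,0]},
    {"slide": [0,0,0],"rot": [0,0,0]},
    {"slide": [0,0,0],"rot": [0,0,0]},
    {"slide": [0,0,0],"rot": [0,0,0]},
    {"slide": [0,0,0],"rot": [0,0,0]},
  ],
  claw=40,
  force=25,
)

```text
time: 5.0
tool_pos: [0.4956, -0.292, 0.0365]
eef_rot: [[0.247, 0.966, -0.076], [0.917, -0.258, -0.304], [-0.313, 0.005, -0.95]]
ft_force: [-0.2, 0.9, -0.7]
width: 0.058
```

```bash
python3 - <<'E'
from plan import *
rec()
rows(*pose(75,-18,[.495,-.30,.13]))
rows(*pose(75,-18,tray(-45,-95,.13)))
E
```

```text
{'time': 5.0, 'joint_pos': [-1.0595, 0.8275, 1.1982, 0.8529, 2.0629, -0.783], 'tool_pos': [0.4956, -0.292, 0.0365], 'eef_rot': [[0.2466, 0.9661, -0.0763], [0.9171, -0.2581, -0.3038], [-0.3132, 0.0049, -0.9497]], 'ft_force': [-0.1579, 0.8665, -0.7398], 'moment': [-0.4639, 0.2373, 0.1158], 'width': 0.058}
[-0.009, 0.001, -0.043] [0.1, 0.1, -0.0]
[-0.018, 0.002, -0.086] [0.3, 0.3, -0.0]
need 1.8 q end [-1.05  0.71  1.2   0.92  2.13 -0.66] 0.0 qd [0.05 0.6  0.04 0.34 0.35 0.62]
[0.036, -0.01, -0.027] [0.0, 0.0, -0.0]
[0.073, -0.02, -0.055] [0.1, 0.1, -0.0]
[0.109, -0.03, -0.082] [0.1, 0.1, -0.0]
[0.146, -0.04, -0.11] [0.2, 0.2, -0.0]
[0.182, -0.051, -0.137] [0.2, 0.2, -0.0]
[0.219, -0.061, -0.165] [0.3, 0.3, -0.0]
need 5.8 q end [-0.8   0.37  1.73  1.01  1.84 -0.7 ] 0.0 qd [0.56 0.81 1.11 0.38 0.41 0.32]
```

Emit:
play_rows(
  moves=[
    {"slide": [-0.005,0,-0.022],"rot": [0,0,0]},
    {"slide": [-0.01,0.001,-0.055],"rot": [0,0,0]},
    {"slide": [0.005,-0.002,-0.09],"rot": [0,0,0]},
    {"slide": [0.043,-0.01,-0.107],"rot": [0,0,0]},
    {"slide": [0.085,-0.022,-0.122],"rot": [0,0,0]},
    {"slide": [0.128,-0.034,-0.137],"rot": [0,0,0]},
    {"slide": [0.17,-0.047,-0.15],"rot": [0,0,0]},
    {"slide": [0.205,-0.058,-0.16],"rot": [0,0,0]},
  ],
)

```text
time: 5.8
tool_pos: [0.5018, -0.038, 0.1236]
eef_rot: [[0.246, 0.966, -0.077], [0.917, -0.258, -0.305], [-0.314, 0.004, -0.949]]
ft_force: [1.1, -0.4, -1.9]
width: 0.0579
```

```bash
python3 - <<'E'
from plan import *
rec()
rows(*pose(75,-18-58,tray(-45,-90,.12)),n=8)
E
```

```text
{'time': 5.8, 'joint_pos': [-0.8164, 0.3737, 1.7202, 0.9969, 1.8504, -0.7023], 'tool_pos': [0.5018, -0.038, 0.1236], 'eef_rot': [[0.246, 0.9662, -0.077], [0.917, -0.2577, -0.3046], [-0.3142, 0.0044, -0.9494]], 'ft_force': [1.0939, -0.4228, -1.9107], 'moment': [-0.6832, 0.2328, -0.03], 'width': 0.0579}
[0.001, -0.0, 0.002] [0.0, -7.2, -0.0]
[0.003, -0.0, 0.005] [0.1, -14.4, -0.0]
[0.004, -0.001, 0.007] [0.1, -21.6, -0.1]
[0.005, -0.001, 0.01] [0.1, -28.8, -0.1]
[0.007, -0.001, 0.012] [0.1, -36.1, -0.1]
[0.008, -0.001, 0.015] [0.2, -43.3, -0.1]
[0.009, -0.001, 0.017] [0.2, -50.5, -0.1]
[0.011, -0.002, 0.019] [0.2, -57.7, -0.1]
need 7.0 q end [-0.35  0.01  1.68  0.24  1.48 -0.12] 0.0 qd [0.86 0.69 0.12 1.21 0.58 0.99]
```

Emit:
play_rows(
  moves=[
    {"slide": [0.001,0,0.002],"rot": [0,-7.2,0]},
    {"slide": [0.003,0,0.005],"rot": [0,-14.4,0]},
    {"slide": [0.004,-0.001,0.007],"rot": [0,-21.6,0]},
    {"slide": [0.005,-0.001,0.01],"rot": [0,-28.8,0]},
    {"slide": [0.007,-0.001,0.012],"rot": [0,-36.1,0]},
    {"slide": [0.008,-0.001,0.015],"rot": [0,-43.3,0]},
    {"slide": [0.009,-0.001,0.017],"rot": [0.2,-50.5,0]},
    {"slide": [0.011,-0.002,0.019],"rot": [0.2,-57.7,0]},
  ],
)

```text
time: 6.6
tool_pos: [0.5012, -0.0335, 0.1028]
eef_rot: [[0.066, 0.965, -0.253], [0.228, -0.261, -0.938], [-0.972, 0.004, -0.237]]
ft_force: [-0.6, 0.8, -2.4]
width: 0.0579
```

```bash
python3 - <<'E'
from plan import *
rec()
rows(*pose(75,-18-88,tray(-45,-90,.066)),n=8)
E
```

```text
{'time': 6.6, 'joint_pos': [-0.3482, 0.0077, 1.6796, 0.2398, 1.4734, -0.1104], 'tool_pos': [0.5012, -0.0335, 0.1028], 'eef_rot': [[0.0657, 0.9653, -0.2526], [0.2277, -0.2609, -0.9381], [-0.9715, 0.0042, -0.2369]], 'ft_force': [-0.6424, 0.8082, -2.3751], 'moment': [-0.1985, 0.1259, -0.0609], 'width': 0.0579}
[0.006, 0.0, 0.003] [-0.0, -3.7, -0.0]
[0.013, 0.0, 0.006] [-0.0, -7.4, -0.1]
[0.019, 0.0, 0.008] [-0.0, -11.1, -0.1]
[0.025, 0.0, 0.011] [-0.1, -14.9, -0.1]
[0.032, 0.0, 0.014] [-0.1, -18.6, -0.1]
[0.038, 0.0, 0.017] [-0.1, -22.3, -0.2]
[0.045, 0.0, 0.02] [-0.1, -26.0, -0.2]
[0.051, 0.0, 0.023] [-0.1, -29.7, -0.2]
need 3.6 q end [-0.01  0.14  1.67 -0.27  1.42  0.3 ] 0.0 qd [0.43 0.27 0.04 0.65 0.19 0.53]
```

Emit:
play_rows(
  moves=[
    {"slide": [0.006,0,0.003],"rot": [0,-3.7,0]},
    {"slide": [0.013,0,0.006],"rot": [0,-7.4,0]},
    {"slide": [0.019,0,0.008],"rot": [0,-11.1,0]},
    {"slide": [0.025,0,0.011],"rot": [0,-14.9,0]},
    {"slide": [0.032,0,0.014],"rot": [0,-18.6,0]},
    {"slide": [0.038,0,0.017],"rot": [0,-22.3,0]},
    {"slide": [0.045,0,0.02],"rot": [0,-26,-0.2]},
    {"slide": [0.051,0,0.023],"rot": [0,-29.7,-0.2]},
  ],
)

```text
time: 7.4
tool_pos: [0.4983, -0.043, 0.0472]
eef_rot: [[-0.072, 0.965, -0.251], [-0.268, -0.261, -0.928], [-0.961, 0.0, 0.277]]
ft_force: [0.1, -0.2, -2.1]
width: 0.0579
```

```bash
python3 - <<'E'
from plan import *
rec()
snap('side','s3');crop('s3',150,350,120,270,4,'s3c')
rows(*pose(75,-18-116,tray(-45,-90,.061)),n=8)
E
```

```text
{'time': 7.4, 'joint_pos': [-0.011, 0.1342, 1.6697, -0.275, 1.4157, 0.3064], 'tool_pos': [0.4983, -0.043, 0.0472], 'eef_rot': [[-0.0723, 0.9653, -0.2508], [-0.2676, -0.261, -0.9275], [-0.9608, 0.0, 0.2772]], 'ft_force': [0.1144, -0.2249, -2.126], 'moment': [0.1718, 0.0108, 0.007], 'width': 0.0579}
[0.0, 0.0, 0.001] [0.0, -3.5, 0.0]
[0.0, 0.0, 0.002] [0.0, -7.0, 0.0]
[0.0, 0.001, 0.004] [0.0, -10.4, 0.1]
[0.0, 0.001, 0.005] [0.0, -13.9, 0.1]
[0.0, 0.001, 0.006] [0.1, -17.4, 0.1]
[0.0, 0.001, 0.007] [0.1, -20.9, 0.1]
[0.0, 0.002, 0.008] [0.1, -24.4, 0.2]
[0.0, 0.002, 0.009] [0.1, -27.9, 0.2]
need 3.4 q end [ 0.22  0.36  1.58 -0.66  1.61  0.6 ] 0.0 qd [0.35 0.32 0.12 0.55 0.29 0.45]
```

View pics/s3c.png

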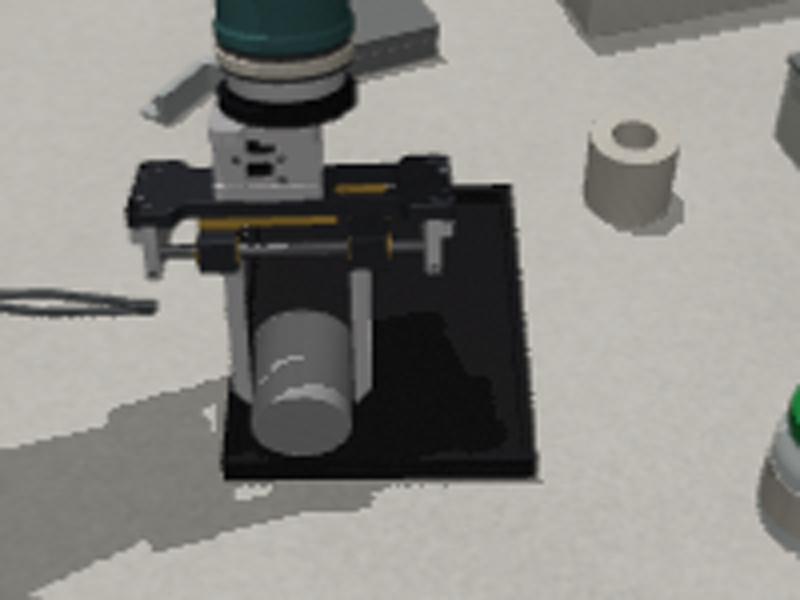

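Emit:
play_rows(
  moves=[
    {"slide": [0,0.003,0.001],"rot": [0,-3.5,0]},
    {"slide": [0,0.006,0.002],"rot": [0,-7,0]},
    {"slide": [0,0.009,0.004],"rot": [0,-10.4,0]},
    {"slide": [0,0.012,0.005],"rot": [0,-13.9,0]},
    {"slide": [0,0.012,0.006],"rot": [0,-17.4,0]},
    {"slide": [0,0.012,0.007],"rot": [0,-20.9,0]},
    {"slide": [0,0.012,0.008],"rot": [0,-24.4,0]},
    {"slide": [0,0.012,0.009],"rot": [0,-27.9,0]},
  ],
)

```text
time: 8.25
tool_pos: [0.5065, -0.0527, 0.0473]
eef_rot: [[-0.184, 0.966, -0.184], [-0.671, -0.26, -0.695], [-0.719, -0.004, 0.695]]
ft_force: [-0.1, 0.0, -2.7]
width: 0.0581
```

```bash
python3 - <<'E'
from plan import *
rec()
snap('side','s4');crop('s4',150,350,120,270,4,'s4c')
snap('scene','t4');crop('t4',150,350,130,280,4,'t4c')
E
```

```text
{'time': 8.25, 'joint_pos': [0.2147, 0.3758, 1.5565, -0.6646, 1.618, 0.5858], 'tool_pos': [0.5065, -0.0527, 0.0473], 'eef_rot': [[-0.1836, 0.9657, -0.1837], [-0.6706, -0.2597, -0.6949], [-0.7188, -0.0044, 0.6952]], 'ft_force': [-0.0578, 0.0468, -2.7131], 'moment': [0.3666, -0.0293, -0.0351], 'width': 0.0581}
```

View pics/s4c.png

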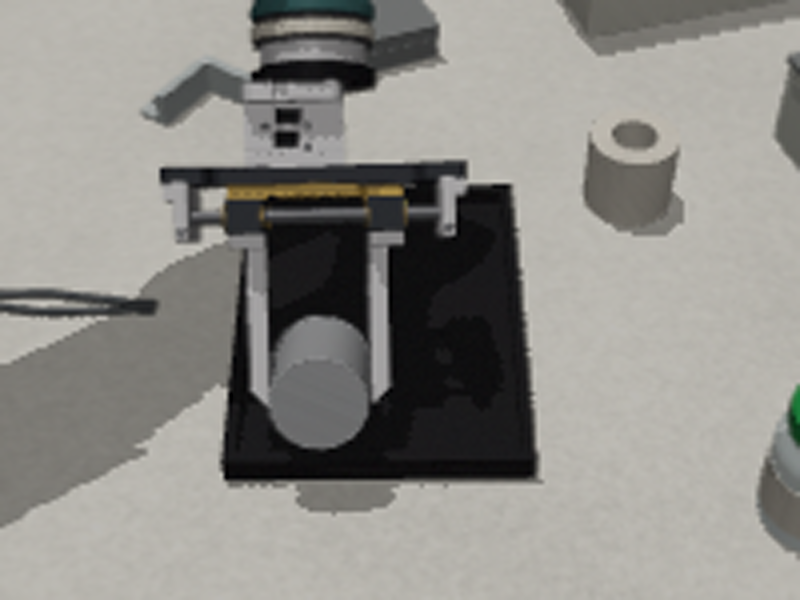

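View pics/t4c.png

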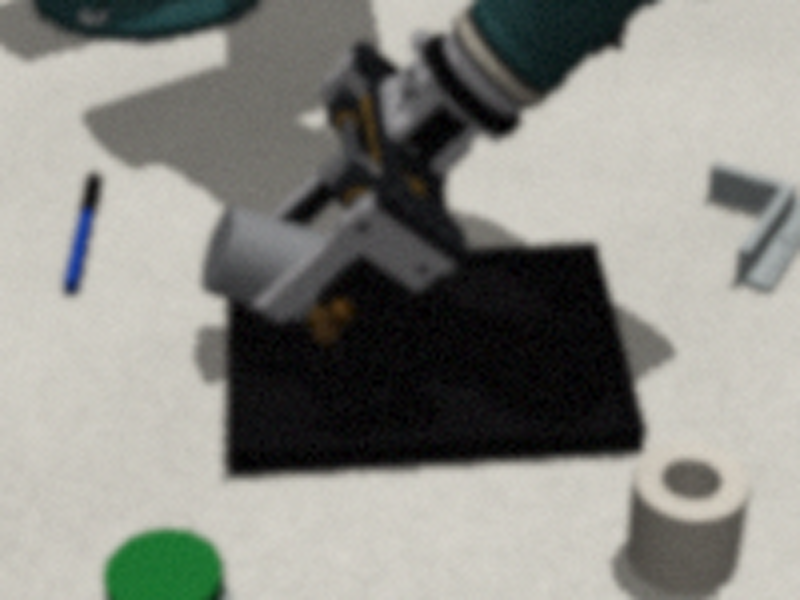

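Scene view: stones are leaving the mouth at crop (330,320). I'll tip a little more and wait.

Emit:
play_rows(
  moves=[
    {"slide": [0,0,0],"rot": [0,-2,0]},
    {"slide": [0,0,0],"rot": [0,-4,0]},
    {"slide": [0,0,0],"rot": [0,-4,0]},
    {"slide": [0,0,0],"rot": [0,-4,0]},
    {"slide": [0,0,0],"rot": [0,-4,0]},
    {"slide": [0,0,0],"rot": [0,-4,0]},
    {"slide": [0,0,0],"rot": [0,-4,0]},
    {"slide": [0,0,0],"rot": [0,-4,0]},
  ],
)

```text
time: 9.15
tool_pos: [0.5059, -0.0521, 0.0457]
eef_rot: [[-0.197, 0.966, -0.168], [-0.717, -0.258, -0.648], [-0.669, -0.008, 0.743]]
ft_force: [-0.3, -0.3, -0.9]
width: 0.0578
```

```bash
python3 - <<'E'
from plan import *
rec()
snap('side','s5');crop('s5',150,350,120,270,4,'s5c')
snap('scene','t5');crop('t5',150,350,130,280,4,'t5c')
E
```

```text
{'time': 9.15, 'joint_pos': [0.2403, 0.4165, 1.5437, -0.7092, 1.6517, 0.6152], 'tool_pos': [0.5059, -0.0521, 0.0457], 'eef_rot': [[-0.197, 0.966, -0.1675], [-0.7166, -0.2585, -0.6478], [-0.6691, -0.0075, 0.7431]], 'ft_force': [-0.2682, -0.2707, -0.9317], 'moment': [0.4601, -0.1192, -0.0349], 'width': 0.0578}
```

View pics/t5c.png

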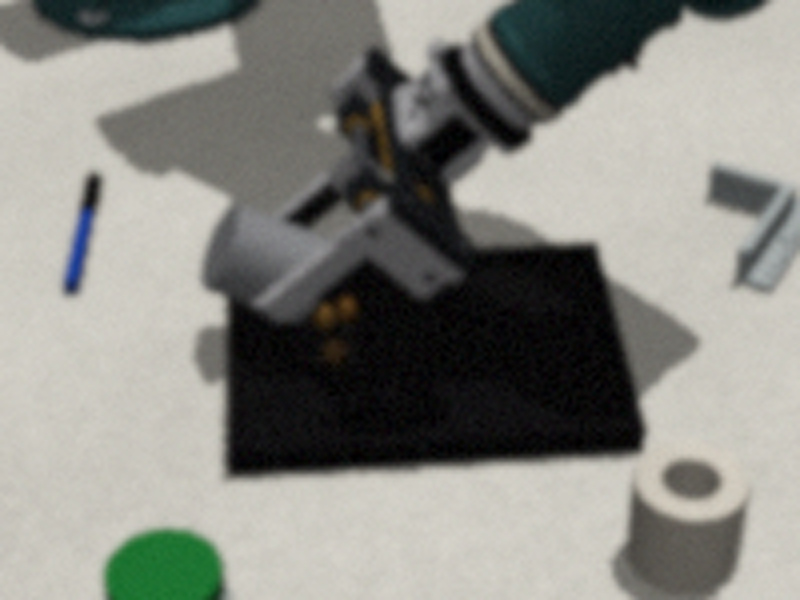

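View pics/s5c.png

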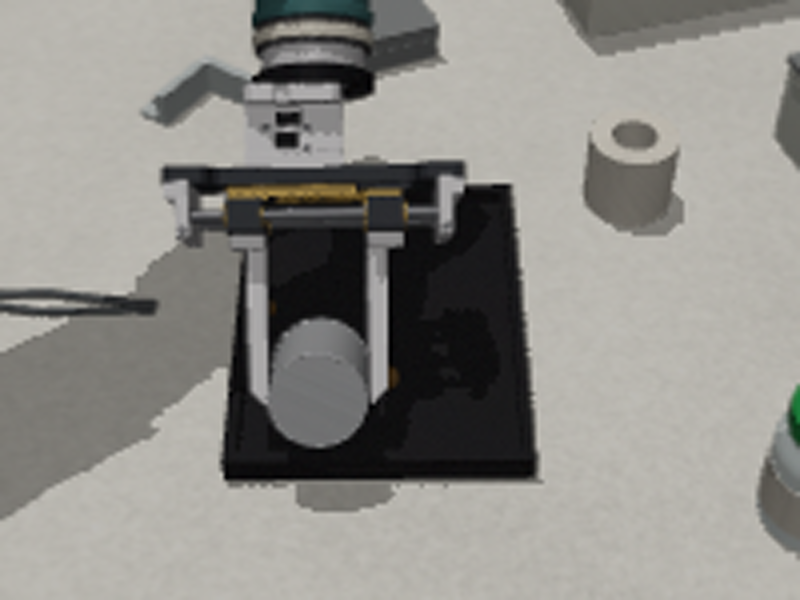

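```bash
python3 - <<'E'
from plan import *
snap('wrist','w5')
E
```

```text
(no output)
```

View pics/w5.png

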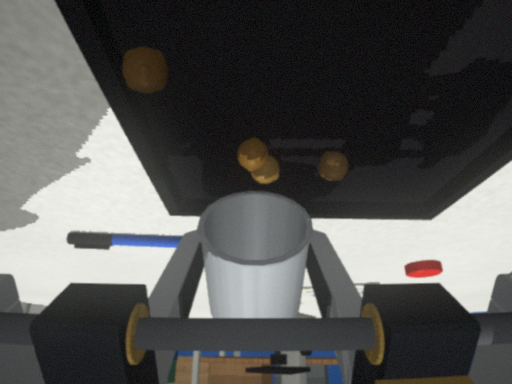

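Wrist view: the beaker is empty and all four stones are on the tray floor, at px (145,70), (252,153), (265,170) and (333,166). I'll lift first, then turn back upright.

Emit:
play_rows(
  moves=[
    {"slide": [-0.02,0,0.022],"rot": [0,0,0]},
    {"slide": [-0.047,0,0.052],"rot": [0,0,0]},
    {"slide": [-0.067,0,0.074],"rot": [0,8,0]},
    {"slide": [-0.067,0,0.074],"rot": [0,16,0]},
    {"slide": [-0.067,0,0.074],"rot": [0,24,0]},
    {"slide": [-0.067,0,0.074],"rot": [0,32,0]},
    {"slide": [-0.067,0,0.074],"rot": [0,40,0]},
    {"slide": [-0.067,0,0.074],"rot": [0,48,0]},
  ],
)

```text
time: 10.1
tool_pos: [0.5069, -0.052, 0.147]
eef_rot: [[-0.004, 0.966, -0.258], [0.006, -0.258, -0.966], [-1.0, -0.005, -0.005]]
ft_force: [-0.5, -1.2, -2.3]
width: 0.058
```

```bash
python3 - <<'E'
from plan import *
rec()
rows(*pose(75,-18,[.485,-.25,.15]))
E
```

```text
{'time': 10.1, 'joint_pos': [-0.2168, 0.0193, 1.5579, 0.0047, 1.569, 0.0438], 'tool_pos': [0.5069, -0.052, 0.147], 'eef_rot': [[-0.0035, 0.9662, -0.2576], [0.0056, -0.2576, -0.9662], [-1.0, -0.0048, -0.0045]], 'ft_force': [-0.5339, -1.1567, -2.343], 'moment': [-0.0598, 0.1245, -0.0053], 'width': 0.058}
[0.0, 0.003, 0.02] [-0.0, 8.0, 0.0]
[0.0, 0.007, 0.04] [-0.0, 15.9, 0.1]
[0.001, 0.01, 0.06] [-0.0, 23.9, 0.1]
[0.001, 0.013, 0.08] [-0.1, 31.9, 0.1]
[0.001, 0.017, 0.1] [-0.1, 39.9, 0.2]
[0.001, 0.02, 0.119] [-0.1, 47.8, 0.2]
[0.001, 0.023, 0.139] [-0.1, 55.8, 0.2]
[0.002, 0.027, 0.159] [-0.1, 63.8, 0.3]
[0.002, 0.03, 0.179] [-0.1, 71.7, 0.3]
need 8.6 q end [-1.02  0.6   1.34  0.92  2.1  -0.67] 0.0 qd [1.35 1.02 0.52 1.38 0.82 1.36]
```

Emit:
play_rows(
  moves=[
    {"slide": [0,0.003,0.02],"rot": [0,8,0]},
    {"slide": [0,0.007,0.04],"rot": [0,16,0]},
    {"slide": [0.001,0.01,0.06],"rot": [0,24,0]},
    {"slide": [0.001,0.013,0.08],"rot": [0,32,0]},
    {"slide": [0.001,0.017,0.1],"rot": [0,40,0]},
    {"slide": [0.001,0.02,0.119],"rot": [0,48,0]},
    {"slide": [0.001,0.023,0.139],"rot": [0,56,0]},
    {"slide": [0.002,0.027,0.159],"rot": [0,64,0.2]},
  ],
)

```text
time: 10.9
tool_pos: [0.4914, -0.2147, 0.1445]
eef_rot: [[0.235, 0.966, -0.113], [0.871, -0.26, -0.417], [-0.432, -0.001, -0.902]]
ft_force: [0.7, -0.1, -1.2]
width: 0.058
```

```bash
python3 - <<'E'
from plan import *
rec()
P=pose(75,-18.2,[.4905,-.305,.047])
R0=np.array([[0.2466, 0.9661, -0.0763], [0.9171, -0.2581, -0.3038], [-0.3132, 0.0049, -0.9497]])
rows(P[0],R0,n=8)
E
```

```text
{'time': 10.9, 'joint_pos': [-0.9898, 0.5003, 1.3857, 0.8464, 2.0218, -0.66], 'tool_pos': [0.4914, -0.2147, 0.1445], 'eef_rot': [[0.2345, 0.9655, -0.1132], [0.8709, -0.2604, -0.4168], [-0.4319, -0.0008, -0.9019]], 'ft_force': [0.7221, -0.1263, -1.1533], 'moment': [-0.6227, 0.2143, 0.0163], 'width': 0.058}
[-0.002, 0.003, 0.015] [-0.0, 0.9, -0.0]
[-0.005, 0.006, 0.031] [-0.1, 1.8, -0.0]
[-0.007, 0.009, 0.046] [-0.1, 2.8, -0.0]
[-0.009, 0.011, 0.062] [-0.2, 3.7, -0.0]
[-0.011, 0.014, 0.077] [-0.2, 4.6, -0.0]
[-0.014, 0.017, 0.092] [-0.3, 5.5, -0.0]
[-0.016, 0.02, 0.108] [-0.3, 6.4, -0.0]
[-0.018, 0.023, 0.123] [-0.4, 7.3, -0.0]
need 2.6 q end [-1.06  0.82  1.21  0.85  2.06 -0.78] 0.0 qd [0.1  0.41 0.29 0.02 0.08 0.2 ]
```

Emit:
play_rows(
  moves=[
    {"slide": [-0.003,0.004,0.02],"rot": [0,1.2,0]},
    {"slide": [-0.006,0.008,0.041],"rot": [0,2.4,0]},
    {"slide": [-0.009,0.011,0.062],"rot": [-0.2,3.7,0]},
    {"slide": [-0.012,0.015,0.083],"rot": [-0.2,4.9,0]},
    {"slide": [-0.015,0.019,0.104],"rot": [-0.3,6.1,0]},
    {"slide": [-0.018,0.023,0.123],"rot": [-0.4,7.3,0]},
    {"slide": [-0.018,0.023,0.123],"rot": [-0.4,7.3,0]},
    {"slide": [-0.018,0.023,0.123],"rot": [-0.4,7.3,0]},
  ],
)

```text
time: 11.7
tool_pos: [0.4952, -0.2877, 0.0408]
eef_rot: [[0.246, 0.966, -0.077], [0.917, -0.258, -0.305], [-0.314, 0.004, -0.949]]
ft_force: [0.0, 0.0, -2.4]
width: 0.0579
```

```bash
python3 - <<'E'
from plan import *
rec()
snap('side','s6');crop('s6',160,360,234,384,4,'s6c')
snap('scene','t6');crop('t6',70,220,140,260,5,'t6c')
E
```

```text
{'time': 11.7, 'joint_pos': [-1.0568, 0.8145, 1.2105, 0.8538, 2.0614, -0.7808], 'tool_pos': [0.4952, -0.2877, 0.0408], 'eef_rot': [[0.2458, 0.9663, -0.077], [0.917, -0.2575, -0.3046], [-0.3141, 0.0043, -0.9494]], 'ft_force': [0.0214, 0.0183, -2.3921], 'moment': [-0.6458, 0.2476, -0.0345], 'width': 0.0579}
```

View pics/s6c.png

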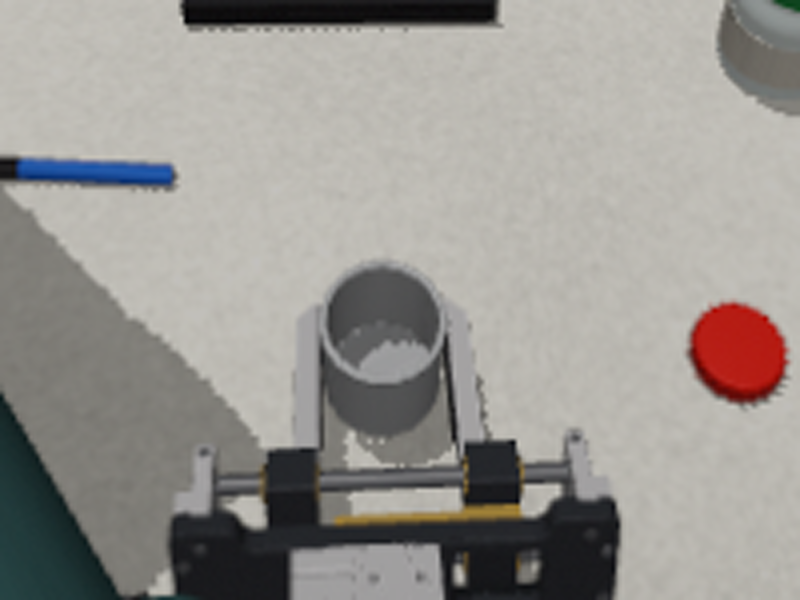

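View pics/t6c.png

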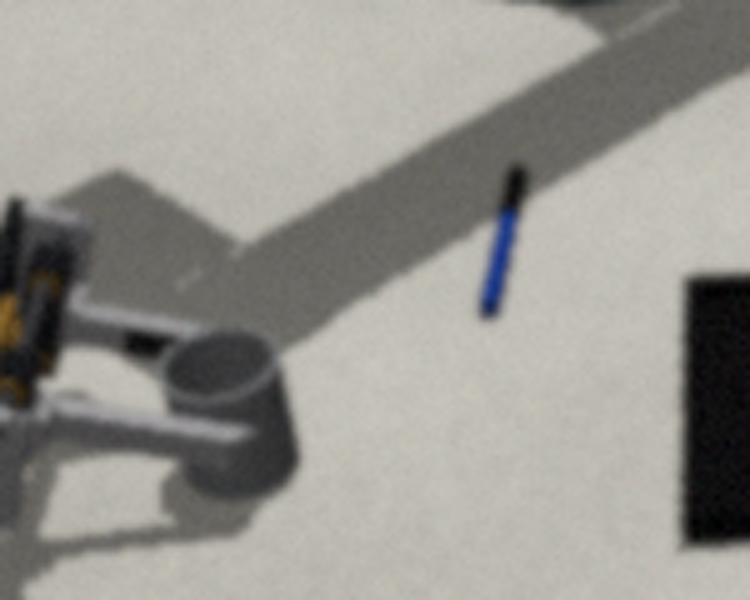

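The beaker is empty, upright and about 4 mm above the bench. I'll lower it and check the contact.

Emit:
play_rows(
  moves=[
    {"slide": [0.0005,0,0.0015],"rot": [0,0,0]},
    {"slide": [0.001,0,0.003],"rot": [0,0,0]},
    {"slide": [0.0013,0,0.004],"rot": [0,0,0]},
    {"slide": [0.0015,0,0.0045],"rot": [0,0,0]},
    {"slide": [0.0015,0,0.0045],"rot": [0,0,0]},
    {"slide": [0.0015,0,0.0045],"rot": [0,0,0]},
    {"slide": [0.0015,0,0.0045],"rot": [0,0,0]},
    {"slide": [0.0015,0,0.0045],"rot": [0,0,0]},
  ],
)

```text
time: 12.6
tool_pos: [0.4956, -0.2875, 0.0373]
eef_rot: [[0.246, 0.966, -0.075], [0.917, -0.257, -0.306], [-0.315, 0.006, -0.949]]
ft_force: [0.5, -0.7, -1.4]
width: 0.058
```

Emit:
play_rows(
  moves=[
    {"slide": [0,0,0],"rot": [0,0,0]},
    {"slide": [0,0,0],"rot": [0,0,0]},
    {"slide": [0,0,0],"rot": [0,0,0]},
    {"slide": [0,0,0],"rot": [0,0,0]},
    {"slide": [-0.02,0,0],"rot": [0,0,0]},
    {"slide": [-0.045,0,0],"rot": [0,0,0]},
    {"slide": [-0.08,0,0],"rot": [0,0,0]},
    {"slide": [-0.12,0,0],"rot": [0,0,0]},
  ],
  claw=100,
)

```text
time: 13.4
tool_pos: [0.4659, -0.3976, 0.0756]
eef_rot: [[0.244, 0.967, -0.075], [0.917, -0.256, -0.305], [-0.314, 0.005, -0.949]]
ft_force: [-0.4, -0.7, 0.5]
width: 0.094
```

```bash
python3 - <<'E'
from plan import *
rec()
snap('side','s7')
crop('s7',170,300,130,250,5,'s7c')
s=manip.state(); e=np.array(s['eef_rot'])
print(e.T@[0,0,.15])
E
```

```text
{'time': 13.4, 'joint_pos': [-1.1542, 0.9285, 0.9243, 0.8642, 2.2437, -0.6984], 'tool_pos': [0.4659, -0.3976, 0.0756], 'eef_rot': [[0.2445, 0.9667, -0.0754], [0.9173, -0.2558, -0.3051], [-0.3142, 0.0054, -0.9493]], 'ft_force': [-0.365, -0.6581, 0.4623], 'moment': [-0.4499, 0.1588, -0.0354], 'width': 0.094}
[-0.04794948  0.0014752  -0.14212203]
```

View pics/s7.png

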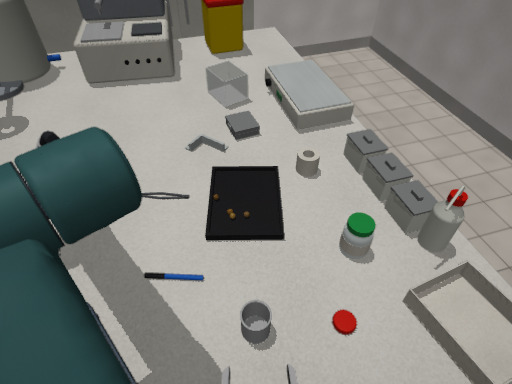

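View pics/s7c.png

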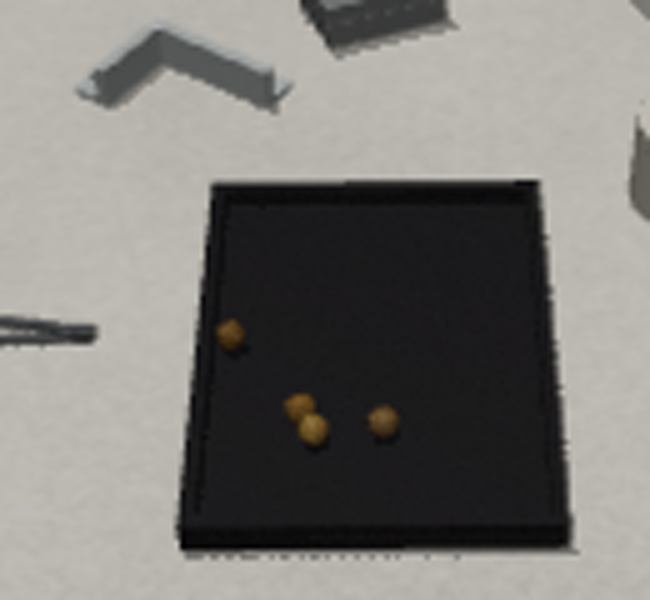

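Side view: the beaker is upright at (256,322). All four stones are in the tray, around crop (230,335) to (385,420), so the far left corner is clear. Next is the scale.

```bash
cat >> plan.py <<'E'
def down(tipxy,z,yaz):
    c,s=np.cos(yaz),np.sin(yaz)
    return np.array([tipxy[0],tipxy[1],z]),np.c_[[0,0,-1.],[c,s,0],[s,-c,0]]
E
python3 - <<'E'
from plan import *
rows(*pose(75,-80,[.44,-.15,.25]))
E
```

```text
[0.022, -0.011, -0.028] [0.0, -7.7, -0.1]
[0.045, -0.022, -0.056] [0.1, -15.3, -0.1]
[0.067, -0.033, -0.084] [0.1, -23.0, -0.2]
[0.09, -0.044, -0.112] [0.1, -30.7, -0.3]
[0.112, -0.055, -0.14] [0.2, -38.3, -0.3]
[0.135, -0.066, -0.168] [0.2, -46.0, -0.4]
[0.157, -0.077, -0.196] [0.2, -53.7, -0.5]
[0.18, -0.088, -0.224] [0.3, -61.4, -0.5]
need 7.4 q end [-0.57 -0.09  1.51  0.17  1.78 -0.28] 0.0 qd [1.37 1.59 1.39 1.15 0.93 1.24]
```

Emit:
play_rows(
  moves=[
    {"slide": [-0.015,0,-0.045],"rot": [0,-6,0]},
    {"slide": [-0.028,0,-0.09],"rot": [0,-13,0]},
    {"slide": [0,-0.012,-0.12],"rot": [0,-21,-0.2]},
    {"slide": [0.035,-0.027,-0.14],"rot": [0,-29,-0.2]},
    {"slide": [0.07,-0.042,-0.16],"rot": [0,-37,-0.3]},
    {"slide": [0.105,-0.057,-0.18],"rot": [0,-45,-0.4]},
    {"slide": [0.14,-0.072,-0.2],"rot": [0,-53,-0.5]},
    {"slide": [0.175,-0.087,-0.22],"rot": [0.3,-61,-0.5]},
  ],
)

```text
time: 14.25
tool_pos: [0.4397, -0.1514, 0.2307]
eef_rot: [[0.05, 0.965, -0.256], [0.167, -0.261, -0.951], [-0.985, 0.005, -0.174]]
ft_force: [1.4, 1.1, 0.7]
width: 0.0939
```

```bash
python3 - <<'E'
from plan import *
rec()
rows(*down((.535,.306),.2,.695))
E
```

```text
{'time': 14.25, 'joint_pos': [-0.5819, -0.0918, 1.5103, 0.1714, 1.7711, -0.2881], 'tool_pos': [0.4397, -0.1514, 0.2307], 'eef_rot': [[0.05, 0.9653, -0.2562], [0.1673, -0.261, -0.9507], [-0.9846, 0.0046, -0.1745]], 'ft_force': [1.4305, 1.1442, 0.7308], 'moment': [-0.0887, 0.0906, -0.0426], 'width': 0.0939}
[0.011, -0.003, -0.045] [-5.5, -0.9, -0.5]
[0.022, -0.005, -0.091] [-11.0, -1.8, -1.0]
[0.033, -0.008, -0.136] [-16.4, -2.7, -1.5]
[0.045, -0.011, -0.182] [-21.9, -3.7, -2.0]
[0.056, -0.014, -0.227] [-27.4, -4.6, -2.5]
[0.067, -0.016, -0.272] [-32.9, -5.5, -3.0]
[0.078, -0.019, -0.318] [-38.3, -6.4, -3.5]
[0.089, -0.022, -0.363] [-43.8, -7.3, -4.1]
[0.1, -0.025, -0.408] [-49.3, -8.2, -4.6]
[0.112, -0.027, -0.454] [-54.8, -9.1, -5.1]
need 9.8 q end [ 0.43  0.24  1.21  0.    1.69 -0.27] 0.0 qd [1.14 0.72 0.79 0.18 0.16 0.23]
```

Emit:
play_rows(
  moves=[
    {"slide": [0.011,-0.003,-0.045],"rot": [-5.5,-0.9,-0.5]},
    {"slide": [0.022,-0.005,-0.091],"rot": [-11,-1.8,-1]},
    {"slide": [0.033,-0.008,-0.136],"rot": [-16.4,-2.7,-1.5]},
    {"slide": [0.045,-0.011,-0.182],"rot": [-21.9,-3.7,-2]},
    {"slide": [0.056,-0.014,-0.227],"rot": [-27.4,-4.6,-2.5]},
    {"slide": [0.067,-0.016,-0.272],"rot": [-32.9,-5.5,-3]},
    {"slide": [0.078,-0.019,-0.318],"rot": [-38.3,-6.4,-3.5]},
    {"slide": [0.089,-0.022,-0.363],"rot": [-43.8,-7.3,-4.1]},
  ],
)

```text
time: 15.05
tool_pos: [0.5155, 0.2165, 0.2065]
eef_rot: [[-0.004, 0.874, 0.486], [0.036, 0.486, -0.873], [-0.999, 0.014, -0.033]]
ft_force: [0.9, -0.5, 0.6]
width: 0.0938
```

```bash
python3 - <<'E'
from plan import *
rec()
rows(*down((.535,.306),.16,.695),n=6)
E
```

```text
{'time': 15.05, 'joint_pos': [0.2738, 0.0997, 1.3557, 0.0359, 1.6802, -0.2302], 'tool_pos': [0.5155, 0.2165, 0.2065], 'eef_rot': [[-0.004, 0.8737, 0.4864], [0.0359, 0.4862, -0.8731], [-0.9993, 0.014, -0.0333]], 'ft_force': [0.9091, -0.5117, 0.5805], 'moment': [-0.0753, 0.028, 0.0064], 'width': 0.0938}
[0.008, 0.01, -0.011] [-1.8, -0.3, -0.2]
[0.017, 0.02, -0.022] [-3.6, -0.6, -0.3]
[0.025, 0.03, -0.034] [-5.4, -0.9, -0.5]
[0.033, 0.04, -0.045] [-7.1, -1.2, -0.7]
[0.041, 0.05, -0.056] [-8.9, -1.5, -0.8]
[0.05, 0.06, -0.067] [-10.7, -1.8, -1.0]
need 2.1 q end [ 0.43  0.25  1.28  0.    1.62 -0.27] 0.0 qd [0.28 0.26 0.17 0.06 0.12 0.08]
```

Emit:
play_rows(
  moves=[
    {"slide": [0.01,0.012,-0.013],"rot": [-2,-0.3,-0.2]},
    {"slide": [0.02,0.024,-0.027],"rot": [-4,-0.7,-0.4]},
    {"slide": [0.03,0.036,-0.04],"rot": [-6,-1,-0.6]},
    {"slide": [0.04,0.048,-0.053],"rot": [-8,-1.4,-0.8]},
    {"slide": [0.05,0.06,-0.067],"rot": [-10.7,-1.8,-1]},
    {"slide": [0.05,0.06,-0.067],"rot": [-10.7,-1.8,-1]},
    {"slide": [0.05,0.06,-0.067],"rot": [-10.7,-1.8,-1]},
    {"slide": [0.05,0.06,-0.067],"rot": [-10.7,-1.8,-1]},
  ],
)

```text
time: 15.85
tool_pos: [0.5354, 0.3053, 0.1603]
eef_rot: [[0.0, 0.769, 0.639], [0.0, 0.639, -0.769], [-1.0, 0.0, -0.0]]
ft_force: [-0.0, 0.7, 0.2]
width: 0.0939
```

```bash
python3 - <<'E'
from plan import *
rec()
snap('wrist','w8'); crop('w8',130,390,80,280,3,'w8c')
E
```

```text
{'time': 15.85, 'joint_pos': [0.4262, 0.2466, 1.2772, 0.0002, 1.6175, -0.2673], 'tool_pos': [0.5354, 0.3053, 0.1603], 'eef_rot': [[0.0002, 0.769, 0.6392], [0.0003, 0.6392, -0.769], [-1.0, 0.0004, -0.0001]], 'ft_force': [-0.006, 0.666, 0.2443], 'moment': [0.0229, 0.0193, -0.0153], 'width': 0.0939}
```

View pics/w8.png

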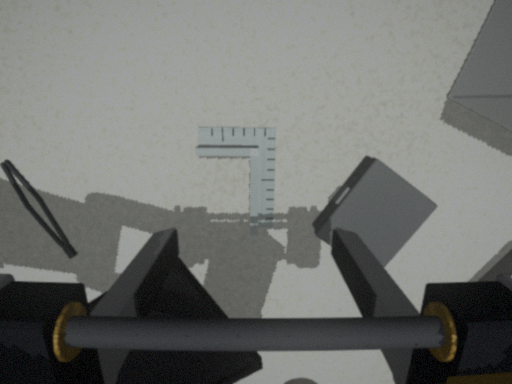

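View pics/w8c.png

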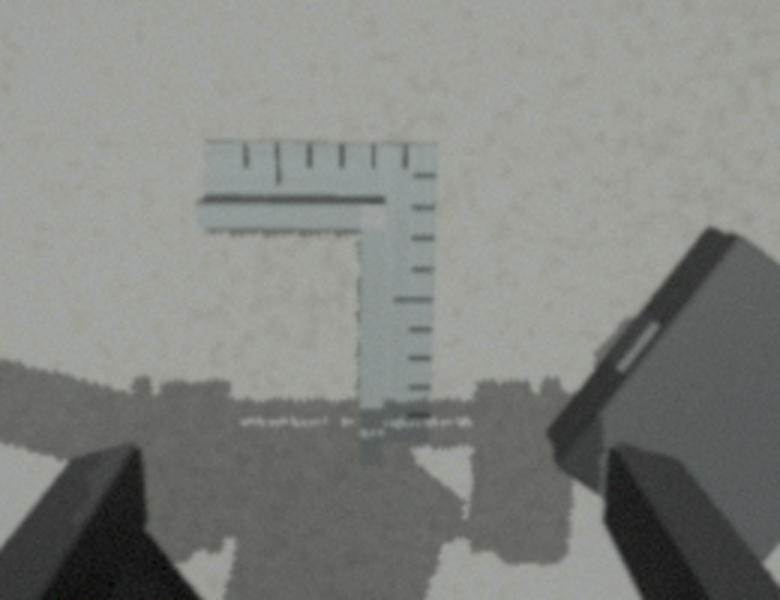

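```bash
cat > f.py <<'E'
from plan import *
def o(x,y,x0,y0,s): return [x0+(x+.5)/s-.5,y0+(y+.5)/s-.5]
def T2(p,L):
    L=np.array(L,float)/1000; c,s=np.cos(p[2]),np.sin(p[2])
    return np.c_[p[0]+c*L[:,0]-s*L[:,1],p[1]+s*L[:,0]+c*L[:,1],L[:,2]]
def fitc(c,L,uv,p0):
    f=lambda p:(proj('x',T2(p,L),c)-np.array(uv)).ravel()
    r=least_squares(f,p0); print(r.x.round(4), r.fun.reshape(-1,2).round(1).tolist()); return r.x
E
python3 - <<'E'
from f import *
c=dict(np.load('w8.npz'))
L=[[40,55,5],[-40,55,5],[40,-55,5],[14,-55,28],[22,-55,28],[-40,29,28],[-40,37,28]]
uv=[o(x,y,130,80,3) for x,y in((437,142),(205,141),(430,440),(360,464),(382,464),(197,232),(197,203))]
p=fitc(c,L,uv,[.52,.29,.69])
print(T2(p,[[18,0,28]]))
print(pix('w',o(548,432,130,80,3),.034,c),pix('w',o(558,460,130,80,3),0,c))
E
```

```text
[0.5182 0.2962 0.6893] [[0.3, -0.1], [-0.3, 0.0], [0.5, 0.8], [0.3, 0.8], [0.6, 0.9], [-0.5, -1.7], [-0.9, -0.2]]
[[0.53208105 0.30763664 0.028     ]]
[0.6032858  0.31497131 0.034     ] [0.62743788 0.30313165 0.        ]
```

Emit:
play_rows(
  moves=[
    {"slide": [0.03,-0.001,-0.004],"rot": [0.2,0,0]},
    {"slide": [0.06,-0.001,-0.004],"rot": [0.2,0,0]},
    {"slide": [0.09,-0.001,-0.004],"rot": [0.2,0,0]},
    {"slide": [0.115,-0.001,-0.004],"rot": [0.2,0,0]},
    {"slide": [0.12,-0.001,-0.004],"rot": [0.2,0,0]},
    {"slide": [0.12,-0.001,-0.004],"rot": [0.2,0,0]},
    {"slide": [0.12,-0.001,-0.004],"rot": [0.2,0,0]},
    {"slide": [0.12,-0.001,-0.004],"rot": [0.2,0,0]},
  ],
  claw=40,
  force=40,
)

```text
time: 16.7
tool_pos: [0.5337, 0.3082, 0.043]
eef_rot: [[0.004, 0.772, 0.636], [0.002, 0.636, -0.772], [-1.0, 0.005, 0.001]]
ft_force: [0.9, 0.4, 0.7]
width: 0.0381
```

```bash
python3 - <<'E'
from plan import *
rec()
snap('wrist','w9')
E
```

```text
{'time': 16.7, 'joint_pos': [0.4316, 0.311, 1.4353, 0.0002, 1.3903, -0.258], 'tool_pos': [0.5337, 0.3082, 0.043], 'eef_rot': [[0.0044, 0.7715, 0.6362], [0.0023, 0.6362, -0.7715], [-1.0, 0.0049, 0.0011]], 'ft_force': [0.8537, 0.389, 0.6864], 'moment': [-0.0704, 0.0017, 0.0125], 'width': 0.0381}
```

View pics/w9.png

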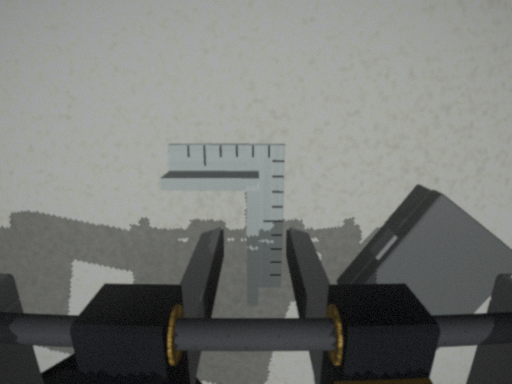

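```bash
python3 - <<'E'
from h import *
crop('w9',150,310,130,320,4,'w9c')
E
```

```text
(no output)
```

View pics/w9c.png

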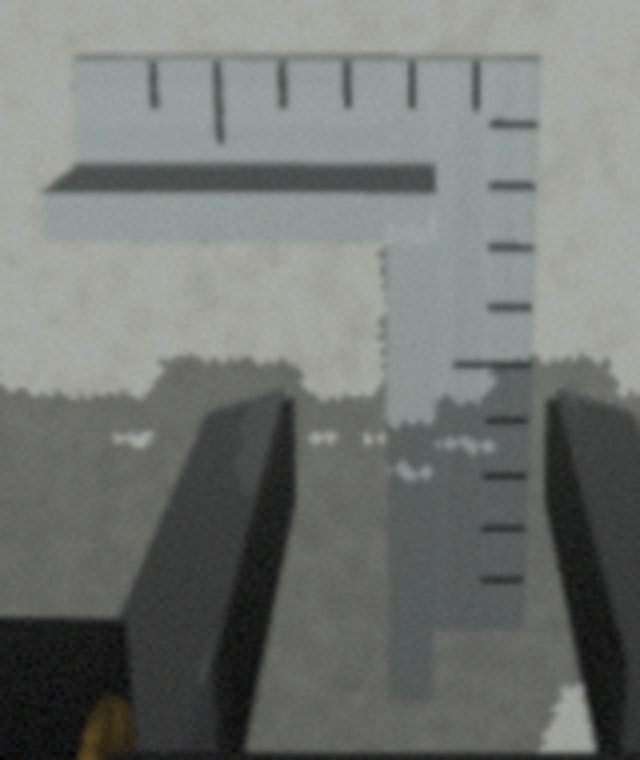

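```bash
python3 - <<'E'
from f import *
c=dict(np.load('w9.npz'))
L=[[40,55,5],[-40,55,5],[40,-55,5],[14,-55,28],[22,-55,28],[-40,29,28],[-40,37,28]]
uv=[o(x,y,150,130,4) for x,y in((540,57),(76,57),(524,629),(388,702),(433,702),(43,243),(43,192))]
p=fitc(c,L,uv,[.52,.29,.69])
g=T2(p,[[18,0,28]])[0]; print(g)
rows(*down(g[:2],.010,p[2]),n=4)
E
```

```text
[0.5183 0.2962 0.6836] [[1.2, 0.2], [-1.4, -0.1], [0.4, 0.6], [0.2, 0.2], [0.3, 0.3], [0.2, -0.6], [-0.7, -0.2]]
[0.53221744 0.30753731 0.028     ]
[0.008, -0.0, -0.0] [0.1, 0.0, -0.1]
[0.016, -0.001, -0.0] [0.2, 0.0, -0.1]
[0.025, -0.001, -0.0] [0.3, 0.0, -0.2]
[0.033, -0.002, -0.0] [0.3, 0.1, -0.3]
need 0.7 q end [ 0.43  0.34  1.47 -0.    1.33 -0.25] 0.0 qd [0.   0.08 0.08 0.   0.14 0.02]
```

Emit:
play_rows(
  moves=[
    {"slide": [0.008,0,0],"rot": [0.3,0,-0.3]},
    {"slide": [0.016,-0.001,0],"rot": [0.3,0,-0.3]},
    {"slide": [0.025,-0.001,0],"rot": [0.3,0,-0.3]},
    {"slide": [0.033,-0.002,0],"rot": [0.3,0,-0.3]},
    {"slide": [0.033,-0.002,0],"rot": [0.3,0,-0.3]},
    {"slide": [0.033,-0.002,0],"rot": [0.3,0,-0.3]},
    {"slide": [0.033,-0.002,0],"rot": [0.3,0,-0.3]},
    {"slide": [0.033,-0.002,0],"rot": [0.3,0,-0.3]},
  ],
)

```text
time: 17.55
tool_pos: [0.5325, 0.3072, 0.0103]
eef_rot: [[0.001, 0.775, 0.632], [-0.001, 0.632, -0.775], [-1.0, 0.0, 0.001]]
ft_force: [-0.0, 0.4, 0.2]
width: 0.0376
```

Emit:
play_rows(
  moves=[
    {"slide": [0,0,0],"rot": [0,0,0]},
    {"slide": [0,0,0],"rot": [0,0,0]},
    {"slide": [0,0,0],"rot": [0,0,0]},
    {"slide": [0,0,0],"rot": [0,0,0]},
    {"slide": [0,0,0],"rot": [0,0,0]},
    {"slide": [0,0,0],"rot": [0,0,0]},
    {"slide": [0,0,0],"rot": [0,0,0]},
    {"slide": [0,0,0],"rot": [0,0,0]},
  ],
  claw=0,
  force=40,
)

```text
time: 18.35
tool_pos: [0.5325, 0.3072, 0.0104]
eef_rot: [[0.001, 0.775, 0.632], [-0.001, 0.632, -0.775], [-1.0, 0.0, 0.001]]
ft_force: [-0.3, 0.0, -0.6]
width: 0.0073
```

```bash
python3 - <<'E'
from plan import *
rec()
E
```

```text
{'time': 18.35, 'joint_pos': [0.4317, 0.3398, 1.4673, -0.0011, 1.3338, -0.2525], 'tool_pos': [0.5325, 0.3072, 0.0104], 'eef_rot': [[0.0011, 0.7748, 0.6322], [-0.0007, 0.6322, -0.7748], [-1.0, 0.0004, 0.0012]], 'ft_force': [-0.3385, 0.0242, -0.5754], 'moment': [-0.0434, 0.0685, -0.0047], 'width': 0.0073}
```

```bash
python3 - <<'E'
from plan import *
print('roll',pix('side',(308,156),.06),pix('scene',(322,250),.06),'corner',tray(95,125,.02), 'jar',pix('side',(361,224),.095))
rows(*down(tray(50,45,0)[:2],.10,TY))
E
```

```text
roll [0.77257765 0.0971426  0.06      ] [0.77955608 0.10955076 0.06      ] corner [0.69564741 0.12809242 0.02      ] jar [ 0.76956781 -0.18808258  0.095     ]
[-0.013, -0.011, 0.036] [8.0, 0.0, -0.0]
[-0.026, -0.022, 0.071] [15.9, 0.0, -0.0]
[-0.038, -0.034, 0.107] [23.9, 0.0, -0.0]
[-0.051, -0.045, 0.143] [31.9, 0.0, -0.0]
[-0.064, -0.056, 0.178] [39.8, 0.0, -0.0]
[-0.077, -0.067, 0.214] [47.8, 0.0, -0.0]
[-0.089, -0.078, 0.25] [55.8, 0.1, -0.1]
need 6.7 q end [0.01 0.31 1.32 0.   1.51 0.3 ] 0.0 qd [0.62 0.19 0.42 0.   0.3  0.83]
```

Emit:
play_rows(
  moves=[
    {"slide": [-0.025,0,0],"rot": [0,0,0]},
    {"slide": [-0.06,0,0],"rot": [0,0,0]},
    {"slide": [-0.085,-0.013,0.04],"rot": [8,0,0]},
    {"slide": [-0.09,-0.026,0.083],"rot": [16,0,0]},
    {"slide": [-0.09,-0.039,0.125],"rot": [24,0,0]},
    {"slide": [-0.09,-0.052,0.168],"rot": [32,0,0]},
    {"slide": [-0.09,-0.065,0.21],"rot": [40,0,0]},
    {"slide": [-0.09,-0.078,0.25],"rot": [48,0,0]},
  ],
)

```text
time: 19.15
tool_pos: [0.6302, 0.0624, 0.1]
eef_rot: [[0.0, 0.987, -0.159], [-0.001, -0.159, -0.987], [-1.0, 0.0, 0.001]]
ft_force: [1.2, 0.3, -1.0]
width: 0.0075
```

```bash
python3 - <<'E'
from plan import *
rec()
rows(*down(tray(50,45,0)[:2],.09,TY),n=4)
E
```

```text
{'time': 19.15, 'joint_pos': [0.0096, 0.3114, 1.3172, -0.0008, 1.513, 0.169], 'tool_pos': [0.6302, 0.0624, 0.1], 'eef_rot': [[0.0001, 0.9873, -0.1587], [-0.0008, -0.1587, -0.9873], [-1.0, 0.0002, 0.0008]], 'ft_force': [1.2429, 0.2935, -0.9814], 'moment': [-0.0151, 0.0527, -0.093], 'width': 0.0075}
[0.002, -0.0, -0.0] [1.9, 0.0, -0.0]
[0.005, -0.0, -0.001] [3.7, 0.0, -0.0]
[0.007, -0.001, -0.001] [5.6, 0.0, -0.0]
[0.01, -0.001, -0.002] [7.4, 0.0, -0.0]
need 0.9 q end [ 0.01  0.32  1.33 -0.    1.49  0.3 ] 0.0 qd [0.01 0.02 0.03 0.   0.05 0.33]
```

Emit:
play_rows(
  moves=[
    {"slide": [0.002,0,0],"rot": [2,0,0]},
    {"slide": [0.005,0,-0.001],"rot": [4,0,0]},
    {"slide": [0.007,0,-0.001],"rot": [6,0,0]},
    {"slide": [0.01,-0.001,-0.002],"rot": [7.4,0,0]},
    {"slide": [0.01,-0.001,-0.002],"rot": [7.4,0,0]},
    {"slide": [0.01,-0.001,-0.002],"rot": [7.4,0,0]},
    {"slide": [0.01,-0.001,-0.002],"rot": [7.4,0,0]},
    {"slide": [0.01,-0.001,-0.002],"rot": [7.4,0,0]},
  ],
)

```text
time: 19.95
tool_pos: [0.6296, 0.0646, 0.0902]
eef_rot: [[0.001, 0.959, -0.284], [-0.001, -0.284, -0.959], [-1.0, 0.001, 0.001]]
ft_force: [-0.5, 0.1, -1.2]
width: 0.0077
```

```bash
python3 - <<'E'
from plan import *
rec()
snap('wrist','wa'); snap('side','sa');crop('sa',180,330,120,240,5,'sac')
E
```

```text
{'time': 19.95, 'joint_pos': [0.0132, 0.3161, 1.331, -0.0008, 1.494, 0.3014], 'tool_pos': [0.6296, 0.0646, 0.0902], 'eef_rot': [[0.0005, 0.9588, -0.2841], [-0.0008, -0.2841, -0.9588], [-1.0, 0.0007, 0.0006]], 'ft_force': [-0.4863, 0.1047, -1.2378], 'moment': [-0.0642, 0.0487, -0.019], 'width': 0.0077}
```

View pics/wa.png

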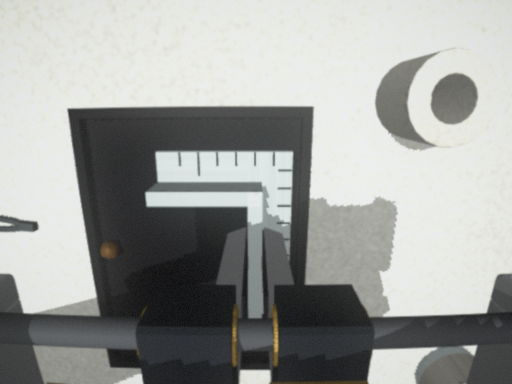

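View pics/sac.png

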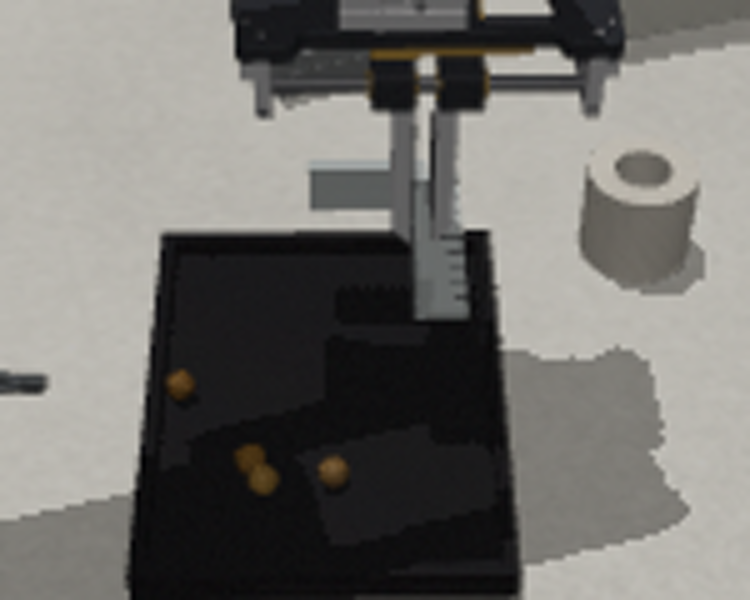

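```bash
python3 - <<'E'
from h import *
im=cv2.imread('pics/wa.png'); im=np.clip(im.astype(float)*2.2,0,255).astype('uint8'); cv2.imwrite('pics/wab.png',im)
crop('wab',60,330,95,290,3,'wac')
E
```

```text
(no output)
```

View pics/wac.png

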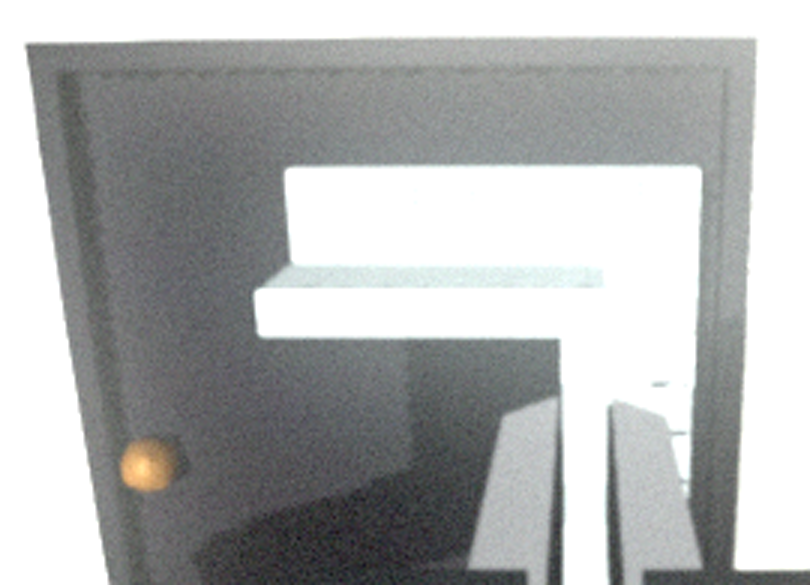

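```bash
python3 - <<'E'
from f import *
c=dict(np.load('wa.npz'))
q=lambda x,y:np.array(o(x,y,60,95,3))
def f(p):
    L=[[-95,125,20],[95,125,20],[95,p[3],20],[-95,p[4],20]]
    return (proj('x',T2(p,L),c)-np.array([q(27,46),q(757,38),q(735,565),q(107,575)])).ravel()
r=least_squares(f,[.569,.035,-.289,20,20],x_scale=[.01,.01,.01,10,10]); t=r.x; print('tray',t.round(4),r.fun.round(1))
L=np.array([[40,55,5],[-40,55,5],[-40,29,28],[-40,37,28]])+[0,0,79.8]
s=fitc(c,L,[q(702,167),q(285,168),q(258,337),q(254,290)],[.62,.1,-.29])
S=manip.state(); print('grip vs',T2(s,[[18,0,0]]),S['tool_pos'],np.arctan2(S['eef_rot'][1][1],S['eef_rot'][0][1]))
# relative scale in tray
cc,ss=np.cos(t[2]),np.sin(t[2]); d=s[:2]-t[:2]; rel=np.array([cc*d[0]+ss*d[1],-ss*d[0]+cc*d[1]])*1000
print('rel centre mm',rel.round(1),'yaw',np.degrees(s[2]-t[2]),'gap',87-(rel[0]+40),117-(rel[1]+55))
E
```

```text
tray [  0.5678   0.0342  -0.2858 -24.6901 -29.1488] [-2.2  0.2  1.9  0.1  1.   0.1 -0.9  0.2]
[ 0.6119  0.0698 -0.2862] [[-0.5, 0.1], [-0.0, 0.4], [0.3, -0.9], [0.2, 0.3]]
grip vs [[0.62915502 0.06475531 0.        ]] [0.62959592 0.06457397 0.09019294] -0.2882126718448531
rel centre mm [32.3 46.6] yaw -0.025756108576180207 gap 14.709515210930093 15.368964905515583
```

Emit:
play_rows(
  moves=[
    {"slide": [0.012,0.003,-0.003],"rot": [0,0,0]},
    {"slide": [0.024,0.006,-0.006],"rot": [0,0,0]},
    {"slide": [0.036,0.009,-0.009],"rot": [0,0,0]},
    {"slide": [0.048,0.009,-0.009],"rot": [0,0,0]},
    {"slide": [0.058,0.009,-0.009],"rot": [0,0,0]},
    {"slide": [0.065,0.009,-0.009],"rot": [0,0,0]},
    {"slide": [0.065,0.009,-0.009],"rot": [0,0,0]},
    {"slide": [0.065,0.009,-0.009],"rot": [0,0,0]},
  ],
)

```text
time: 20.85
tool_pos: [0.6409, 0.0705, 0.0253]
eef_rot: [[0.001, 0.959, -0.284], [-0.001, -0.284, -0.959], [-1.0, 0.001, 0.001]]
ft_force: [-0.1, -0.3, -2.0]
width: 0.0078
```

```bash
python3 - <<'E'
from plan import *
rec()
snap('wrist','wb')
im=cv2.imread('pics/wb.png'); im=np.clip(im.astype(float)*1.8,0,255).astype('uint8'); cv2.imwrite('pics/wbb.png',im)
crop('wbb',60,330,60,260,3,'wbc')
E
```

```text
{'time': 20.85, 'joint_pos': [0.0222, 0.388, 1.3706, -0.0008, 1.3823, 0.3106], 'tool_pos': [0.6409, 0.0705, 0.0253], 'eef_rot': [[0.0007, 0.9587, -0.2844], [-0.0008, -0.2844, -0.9587], [-1.0, 0.0009, 0.0005]], 'ft_force': [-0.0946, -0.2614, -2.0143], 'moment': [-0.0482, 0.0664, 0.0003], 'width': 0.0078}
```

View pics/wbc.png

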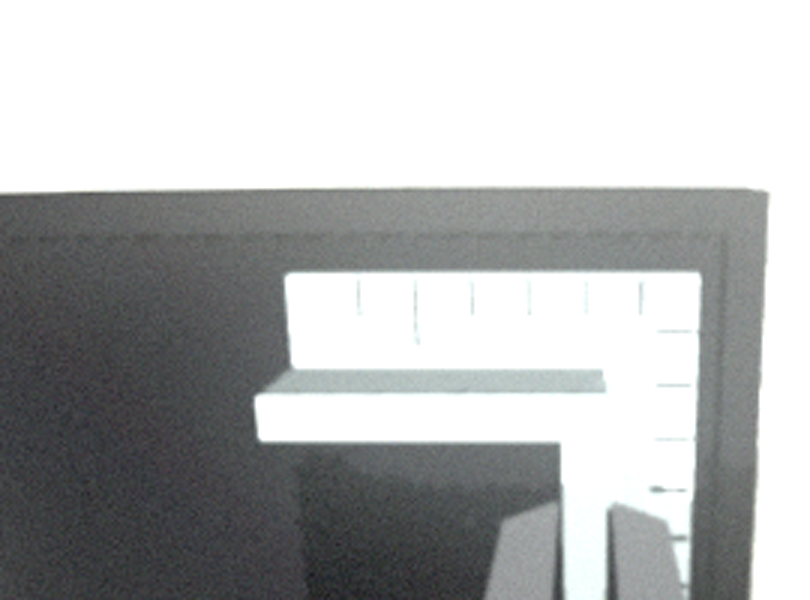

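The scale is just above the floor with gaps of about 5 mm to both rims; the heel is at crop (700,272) and the rim corner at (725,238). Now lowering it.

Emit:
play_rows(
  moves=[
    {"slide": [0.001,0,0],"rot": [0,0,0]},
    {"slide": [0.002,0,0],"rot": [0,0,0]},
    {"slide": [0.003,0,0],"rot": [0,0,0]},
    {"slide": [0.004,0,0],"rot": [0,0,0]},
    {"slide": [0.005,0,0],"rot": [0,0,0]},
    {"slide": [0.0055,0,0],"rot": [0,0,0]},
    {"slide": [0.0055,0,0],"rot": [0,0,0]},
    {"slide": [0.0055,0,0],"rot": [0,0,0]},
  ],
)

```text
time: 21.7
tool_pos: [0.6413, 0.0706, 0.0204]
eef_rot: [[0.002, 0.959, -0.284], [-0.001, -0.284, -0.959], [-1.0, 0.002, 0.0]]
ft_force: [-0.6, -0.8, -0.7]
width: 0.0077
```

Emit:
play_rows(
  moves=[
    {"slide": [0.001,0.001,-0.001],"rot": [0,0,0]},
    {"slide": [0.001,0.002,-0.002],"rot": [0,0,0]},
    {"slide": [0.001,0.003,-0.003],"rot": [0,0,0]},
    {"slide": [0.001,0.004,-0.004],"rot": [0,0,0]},
    {"slide": [0.001,0.005,-0.005],"rot": [0,0,0]},
    {"slide": [0.001,0.006,-0.006],"rot": [0,0,0]},
    {"slide": [0.001,0.006,-0.006],"rot": [0,0,0]},
    {"slide": [0.001,0.006,-0.006],"rot": [0,0,0]},
  ],
)

```text
time: 22.5
tool_pos: [0.6474, 0.0735, 0.0203]
eef_rot: [[-0.001, 0.959, -0.285], [-0.003, -0.285, -0.959], [-1.0, -0.001, 0.003]]
ft_force: [-7.6, -3.2, 7.9]
width: 0.0078
```

```bash
python3 - <<'E'
from plan import *
s=rec(); print(np.array(s['eef_rot']).T@s['ft_force'], np.degrees(np.arctan2(s['eef_rot'][1][1],s['eef_rot'][0][1])))
E
```

```text
{'time': 22.5, 'joint_pos': [0.0275, 0.408, 1.3538, -0.0029, 1.3813, 0.3167], 'tool_pos': [0.6474, 0.0735, 0.0203], 'eef_rot': [[-0.0015, 0.9586, -0.2846], [-0.0028, -0.2846, -0.9586], [-1.0, -0.0006, 0.0031]], 'ft_force': [-7.6034, -3.245, 7.8624], 'moment': [-0.6236, 1.3982, -0.0356], 'width': 0.0078}
[-7.84194866 -6.37005787  5.29950473] -16.535509908432385
```

Emit:
play_rows(
  moves=[
    {"slide": [0.0005,0.001,-0.001],"rot": [0,0,0]},
    {"slide": [0.0005,0.002,-0.002],"rot": [0,0,0]},
    {"slide": [0.0005,0.003,-0.003],"rot": [0,0,0]},
    {"slide": [0.0005,0.003,-0.003],"rot": [0,0,0]},
    {"slide": [0.0005,0.003,-0.003],"rot": [0,0,0]},
    {"slide": [0.0005,0.003,-0.003],"rot": [0,0,0]},
    {"slide": [0.0005,0.003,-0.003],"rot": [0,0,0]},
    {"slide": [0.0005,0.003,-0.003],"rot": [0,0,0]},
  ],
)

```text
time: 23.3
tool_pos: [0.6475, 0.0735, 0.0205]
eef_rot: [[-0.01, 0.958, -0.285], [-0.006, -0.285, -0.958], [-1.0, -0.008, 0.009]]
ft_force: [-11.6, -5.8, 11.1]
width: 0.0076
```

```bash
python3 - <<'E'
from plan import *
s=rec(); print(np.array(s['eef_rot']).T@s['ft_force'], np.degrees(np.arctan2(s['eef_rot'][1][1],s['eef_rot'][0][1])))
d=np.array(s['tool_pos'])-[.6474,.0735,.0203]; print(np.array(s['eef_rot']).T@d)
snap('wrist','wd')
im=cv2.imread('pics/wd.png'); im=np.clip(im.astype(float)*1.8,0,255).astype('uint8'); cv2.imwrite('pics/wdb.png',im)
crop('wdb',60,330,60,260,3,'wdc')
snap('scene','td');crop('td',200,330,150,260,6,'tdc')
snap('side','sd');crop('sd',190,310,140,240,6,'sdc')
E
```

```text
{'time': 23.3, 'joint_pos': [0.0293, 0.4145, 1.3446, -0.0062, 1.3928, 0.3197], 'tool_pos': [0.6475, 0.0735, 0.0205], 'eef_rot': [[-0.0101, 0.9584, -0.2852], [-0.0064, -0.2853, -0.9584], [-0.9999, -0.0078, 0.009]], 'ft_force': [-11.5883, -5.8386, 11.0654], 'moment': [-0.9213, 2.309, -0.0082], 'width': 0.0076}
[-10.91041625  -9.52725575   9.00096981] -16.576132143492927
[-1.82999576e-04  8.98679702e-05  5.78968766e-06]
```

View pics/wdc.png

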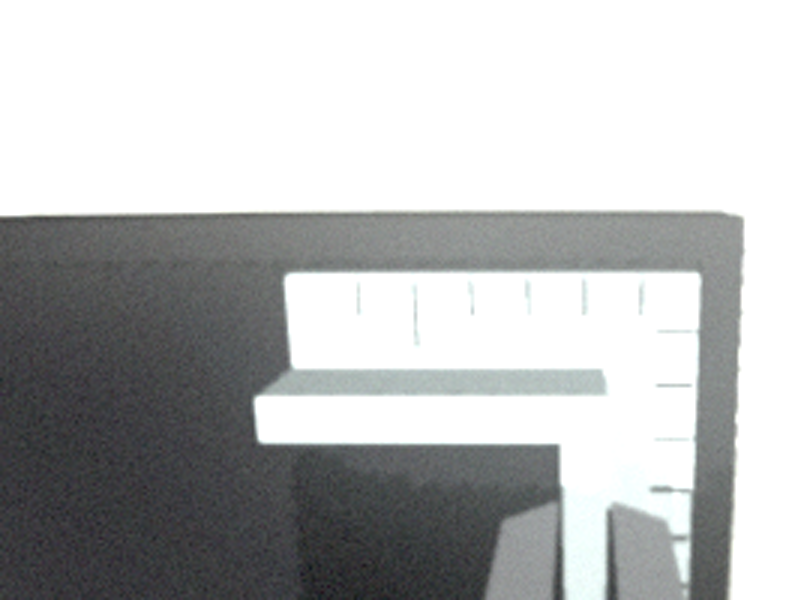

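View pics/sdc.png

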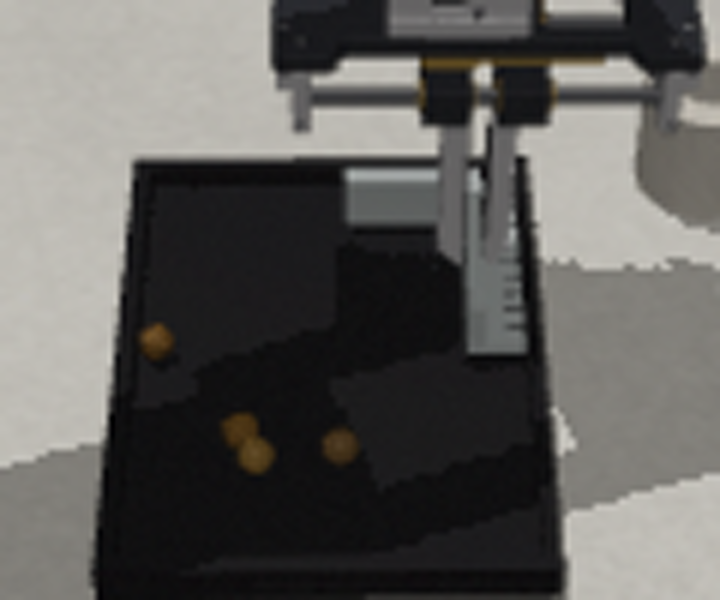

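View pics/tdc.png

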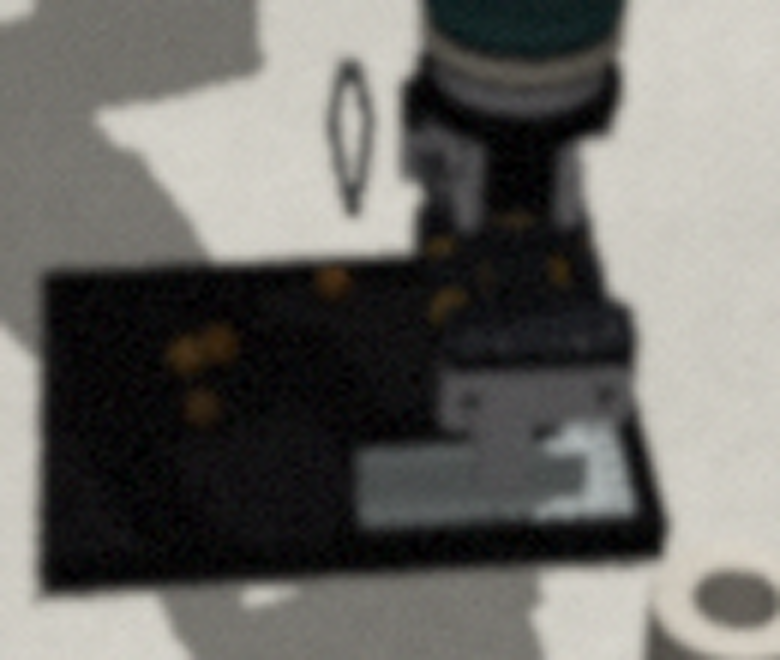

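Force rose with no further movement, so it is seated on both rims. The tool leans about 0.6°, so I'll level it while keeping the press.

Emit:
play_rows(
  moves=[
    {"slide": [0.0005,0.003,-0.003],"rot": [0,0.3,0.3]},
    {"slide": [0.0005,0.003,-0.003],"rot": [0,0.6,0.5]},
    {"slide": [0.0005,0.003,-0.003],"rot": [0,0.9,0.8]},
    {"slide": [0.0005,0.003,-0.003],"rot": [0,1,0.9]},
    {"slide": [0.0005,0.003,-0.003],"rot": [0,1,0.9]},
    {"slide": [0.0005,0.003,-0.003],"rot": [0,1,0.9]},
    {"slide": [0.0005,0.003,-0.003],"rot": [0,1,0.9]},
    {"slide": [0.0005,0.003,-0.003],"rot": [0,1,0.9]},
  ],
)

```text
time: 24.25
tool_pos: [0.6475, 0.0736, 0.0203]
eef_rot: [[0.001, 0.958, -0.286], [0.002, -0.286, -0.958], [-1.0, 0.0, -0.002]]
ft_force: [-11.8, -5.0, 10.9]
width: 0.0078
```

```bash
python3 - <<'E'
from plan import *
s=rec(); print(np.array(s['eef_rot']).T@s['ft_force'], np.degrees(np.arctan2(s['eef_rot'][1][1],s['eef_rot'][0][1])))
snap('wrist','we')
im=cv2.imread('pics/we.png'); im=np.clip(im.astype(float)*1.8,0,255).astype('uint8'); cv2.imwrite('pics/web.png',im)
crop('web',60,330,60,260,3,'wec')
E
```

```text
{'time': 24.25, 'joint_pos': [0.0251, 0.4059, 1.3567, 0.0021, 1.3778, 0.3142], 'tool_pos': [0.6475, 0.0736, 0.0203], 'eef_rot': [[0.0011, 0.9584, -0.2855], [0.0021, -0.2855, -0.9584], [-1.0, 0.0005, -0.0023]], 'ft_force': [-11.8096, -5.028, 10.8625], 'moment': [-1.1016, 2.3876, 0.0357], 'width': 0.0078}
[-10.88632006  -9.8770935    8.16531706] -16.590065287759
```

View pics/wec.png

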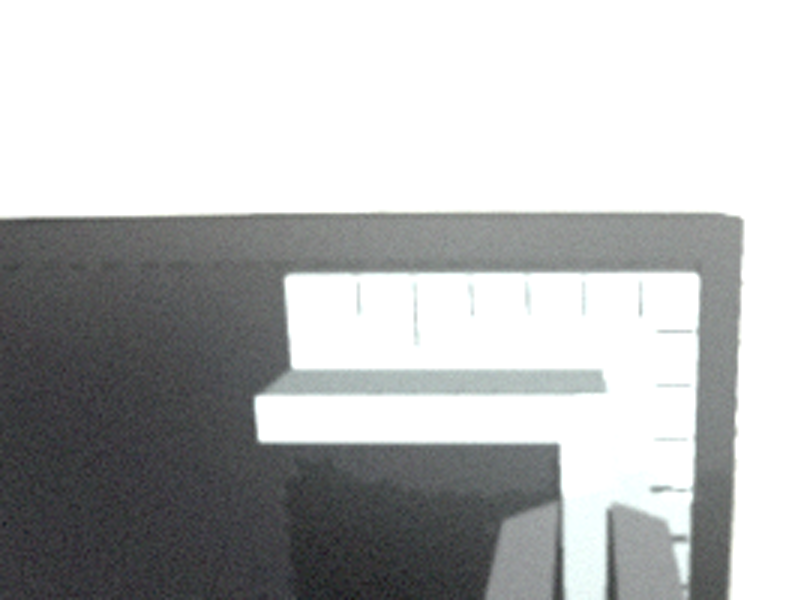

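```bash
python3 - <<'E'
from f import *
c=dict(np.load('we.npz'))
inv=lambda uv:(np.array(uv)-[60,60]+.5)*3-.5
s=manip.state(); yaw=np.arctan2(s['eef_rot'][1][1],s['eef_rot'][0][1])
p=np.array(s['tool_pos'][:2]); 
# tray pose if scale flush: centre tray = grip - R*(47+18,62)
cc,ss=np.cos(yaw),np.sin(yaw); t=p-np.array([cc*65-ss*62,ss*65+cc*62])/1000
print('implied tray',t,yaw)
t=[*t,yaw]
for n,L in dict(outer=[95,125,20],intop=[87,117,20],infloor=[87,117,10],heel=[87,117,15],outL=[-5,125,20],intopL=[-5,117,20],inflL=[-5,117,10],scaleL=[7,117,15],R_out=[95,60,20],R_in=[87,60,20],R_sc=[87,60,15],webL=[7,91,38],webL2=[7,99,38]).items():
    print(n,inv(proj('x',T2(t,[L]),c)[0]).round(0))
E
```

```text
implied tray [0.56750945 0.03270353] -0.2895120798575619
outer [751. 233.]
intop [707. 276.]
infloor [700. 269.]
heel [703. 273.]
outL [213. 235.]
intopL [217. 278.]
inflL [236. 270.]
scaleL [288. 274.]
R_out [736. 556.]
R_in [697. 557.]
R_sc [694. 546.]
webL [262. 438.]
webL2 [258. 395.]
```

The vision check disagrees with a full seat: in y a gap of 1–2 mm to the left rim may remain, held by friction. I'll test it with less down force and x push, pushing mainly to the left.

Emit:
play_rows(
  moves=[
    {"slide": [-0.001,-0.0005,0],"rot": [0,0,0]},
    {"slide": [-0.001,-0.0005,-0.001],"rot": [0,0.2,0]},
    {"slide": [-0.001,-0.0005,-0.002],"rot": [0,0.3,0]},
    {"slide": [-0.001,-0.0005,-0.003],"rot": [0,0.4,0]},
    {"slide": [-0.001,-0.0005,-0.004],"rot": [0,0.5,0]},
    {"slide": [-0.001,-0.0005,-0.004],"rot": [0,0.5,0]},
    {"slide": [-0.001,-0.0005,-0.004],"rot": [0,0.5,0]},
    {"slide": [-0.001,-0.0005,-0.004],"rot": [0,0.5,0]},
  ],
)

```text
time: 25.1
tool_pos: [0.6482, 0.077, 0.0211]
eef_rot: [[0.004, 0.958, -0.286], [0.01, -0.286, -0.958], [-1.0, 0.001, -0.01]]
ft_force: [0.5, -2.7, -2.8]
width: 0.0078
```

```bash
python3 - <<'E'
from plan import *
s=rec(); print(np.array(s['eef_rot']).T@s['ft_force'], np.degrees(np.arctan2(s['eef_rot'][1][1],s['eef_rot'][0][1])))
d=np.array(s['tool_pos'])-[.6475,.0736,.0203]; print(np.array(s['eef_rot']).T@d*1000)
snap('wrist','wf')
im=cv2.imread('pics/wf.png'); im=np.clip(im.astype(float)*3,0,255).astype('uint8'); cv2.imwrite('pics/wfb.png',im)
crop('wfb',130,330,110,230,4,'wfc')
E
```

```text
{'time': 25.1, 'joint_pos': [0.0263, 0.4051, 1.3562, 0.0097, 1.3765, 0.3142], 'tool_pos': [0.6482, 0.077, 0.0211], 'eef_rot': [[0.0035, 0.9583, -0.2857], [0.0096, -0.2857, -0.9583], [-0.9999, 0.0006, -0.0102]], 'ft_force': [0.5248, -2.656, -2.8372], 'moment': [-0.7502, 0.0155, 0.0503], 'width': 0.0078}
[2.81334812 1.25984082 2.42436065] -16.599110133537565
[-0.77264436 -0.32637381 -3.48741166]
```

View pics/wfc.png

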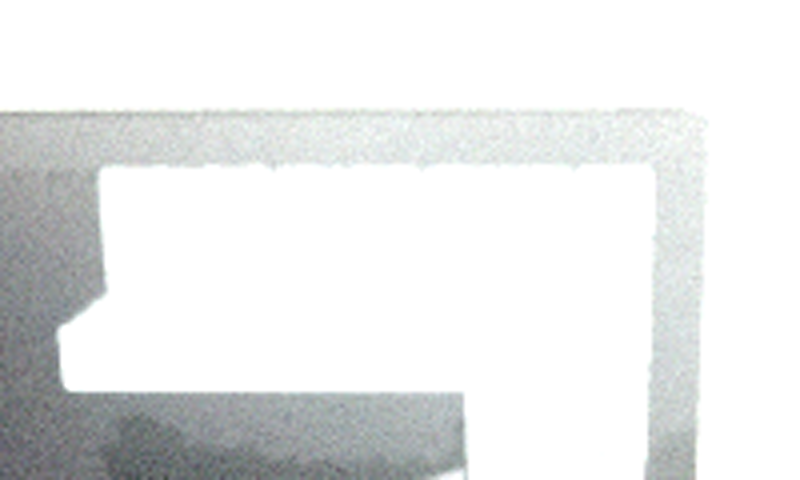

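It moved 3.5 mm, so the earlier stop in y was friction. I'll keep pushing both ways with little down force until forces rise without motion.

Emit:
play_rows(
  moves=[
    {"slide": [0,0,-0.001],"rot": [0,-0.3,0]},
    {"slide": [0,0,-0.002],"rot": [0,-0.3,0]},
    {"slide": [0,0,-0.003],"rot": [0,-0.2,0]},
    {"slide": [0,0.001,-0.003],"rot": [0,0,0]},
    {"slide": [0,0.002,-0.003],"rot": [0,0,0.2]},
    {"slide": [0,0.003,-0.003],"rot": [0,0,0.3]},
    {"slide": [0,0.003,-0.003],"rot": [0,0,0.3]},
    {"slide": [0,0.003,-0.003],"rot": [0,0,0.3]},
  ],
)

```text
time: 25.95
tool_pos: [0.6485, 0.077, 0.021]
eef_rot: [[0.0, 0.958, -0.286], [0.004, -0.286, -0.958], [-1.0, -0.001, -0.004]]
ft_force: [-8.6, -7.6, 3.0]
width: 0.008
```

```bash
cat > chk.py <<'E'
from plan import *
import sys
s=rec(); Rr=np.array(s['eef_rot']); print('F tool',(Rr.T@s['ft_force']).round(2),'M',(Rr.T@s['moment']).round(2), 'yaw',np.degrees(np.arctan2(Rr[1][1],Rr[0][1])).round(2))
a,b=[json.loads(l) for l in open('log.jsonl')][-2:]
print('moved mm',(Rr.T@(np.array(b['tool_pos'])-a['tool_pos'])*1000).round(2),'tilt deg',np.degrees([Rr[0,0],Rr[1,0]]).round(2), 'to-level rot', np.degrees([-Rr[2,2]*1, Rr[2,1]]).round(2))
E
python3 chk.py
```

```text
{'time': 25.95, 'joint_pos': [0.0291, 0.4087, 1.3516, 0.0043, 1.3808, 0.3185], 'tool_pos': [0.6485, 0.077, 0.021], 'eef_rot': [[0.0004, 0.9582, -0.2861], [0.0042, -0.2861, -0.9582], [-1.0, -0.0008, -0.0041]], 'ft_force': [-8.554, -7.5597, 3.03], 'moment': [-1.4737, 1.6639, -0.0002], 'width': 0.008}
F tool [-3.07 -6.04  9.68] M [ 0.01 -1.89 -1.17] yaw -16.62
moved mm [ 0.15  0.34 -0.07] tilt deg [0.02 0.24] to-level rot [ 0.24 -0.05]
```

Emit:
play_rows(
  moves=[
    {"slide": [0,0,0],"rot": [0,-0.2,0]},
    {"slide": [0.0008,0,0],"rot": [0,-0.2,0]},
    {"slide": [0.0014,0,0],"rot": [0,-0.2,0]},
    {"slide": [0.0014,0,0],"rot": [0,-0.2,0]},
    {"slide": [0.0014,0.001,-0.001],"rot": [0,0,0.2]},
    {"slide": [0.001,0.002,-0.002],"rot": [0,0.2,0.3]},
    {"slide": [0.001,0.0035,-0.003],"rot": [0,0.3,0.5]},
    {"slide": [0.001,0.0035,-0.003],"rot": [0,0.3,0.5]},
  ],
)

```text
time: 26.75
tool_pos: [0.6485, 0.0771, 0.0204]
eef_rot: [[0.0, 0.958, -0.286], [0.003, -0.286, -0.958], [-1.0, -0.001, -0.003]]
ft_force: [-12.5, -6.9, 8.5]
width: 0.0078
```

```bash
python3 chk.py
```

```text
{'time': 26.75, 'joint_pos': [0.03, 0.4094, 1.3518, 0.003, 1.3801, 0.3195], 'tool_pos': [0.6485, 0.0771, 0.0204], 'eef_rot': [[0.0001, 0.9582, -0.286], [0.0029, -0.286, -0.9582], [-1.0, -0.0007, -0.0028]], 'ft_force': [-12.4828, -6.8842, 8.5349], 'moment': [-1.5, 2.592, 0.0946], 'width': 0.0078}
F tool [ -8.56 -10.    10.14] M [-0.09 -2.18 -2.06] yaw -16.62
moved mm [ 0.59 -0.08 -0.08] tilt deg [0.01 0.17] to-level rot [ 0.16 -0.04]
```

```bash
python3 - <<'E'
from plan import *
snap('wrist','wg')
im=cv2.imread('pics/wg.png'); im=np.clip(im.astype(float)*1.8,0,255).astype('uint8'); cv2.imwrite('pics/wgb.png',im)
crop('wgb',130,330,110,260,4,'wgc')
snap('side','sg'); crop('sg',190,310,140,240,6,'sgc')
E
```

```text
(no output)
```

View pics/wgc.png

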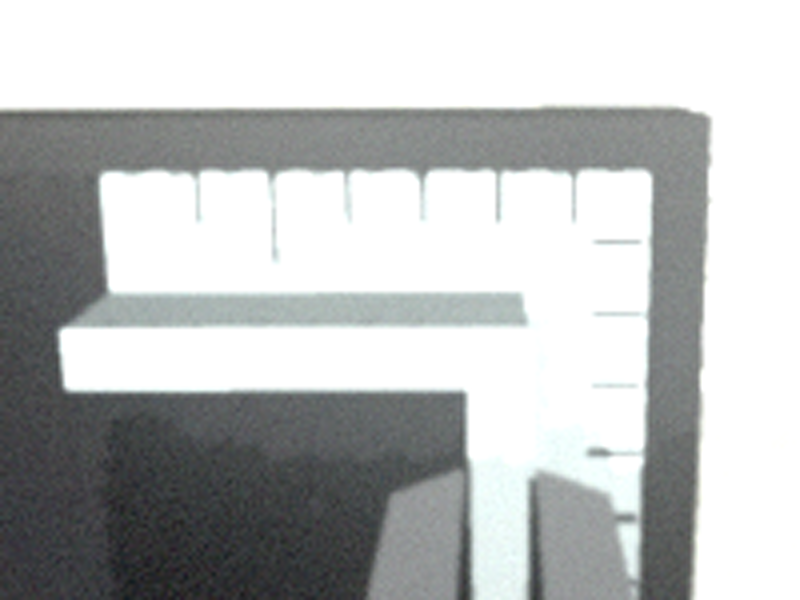

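View pics/sgc.png

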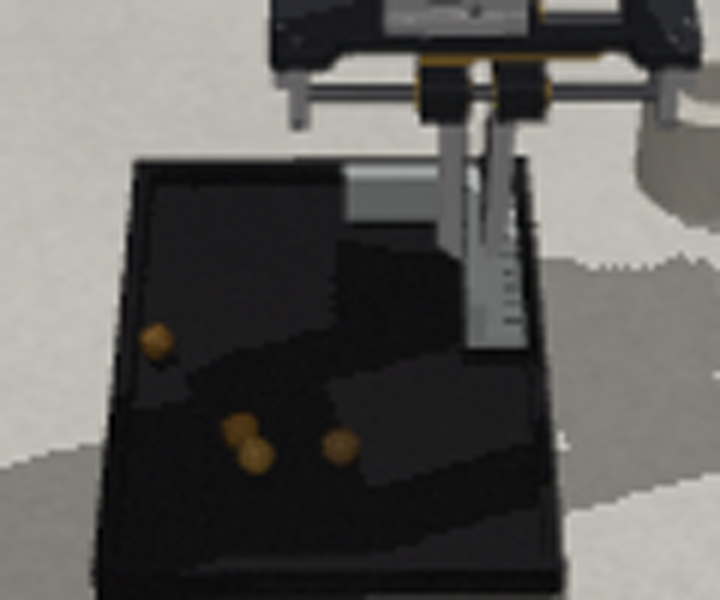

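View pics/sg.png

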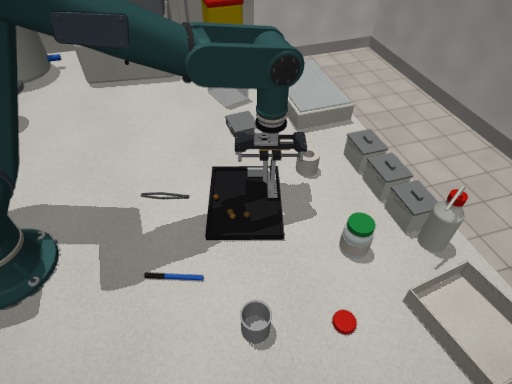

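```bash
python3 chk.py; python3 - <<'E'
from station import manip
print(manip.close_job())
E
```

```text
{'time': 26.85, 'joint_pos': [0.03, 0.4093, 1.352, 0.003, 1.38, 0.3194], 'tool_pos': [0.6485, 0.0771, 0.0203], 'eef_rot': [[0.0002, 0.9582, -0.286], [0.003, -0.286, -0.9582], [-1.0, -0.0007, -0.0029]], 'ft_force': [-11.7756, -6.86, 9.8307], 'moment': [-1.5072, 2.5725, 0.0768], 'width': 0.0077}
F tool [-9.85 -9.33  9.91] M [-0.07 -2.18 -2.03] yaw -16.62
moved mm [ 0.02 -0.02 -0.02] tilt deg [0.01 0.17] to-level rot [ 0.17 -0.04]
the job is handed in; nothing more can be done
None
```

The job is handed in at 26.9 s. All four stones are in the tray, the empty beaker stands upright where it began, and the L-scale is seated in the far left corner. The arm is still gripping it.

- **Last readings:** the scale pushes against the far rim with about 9 N and the left rim with about 10 N, with about 10 N downward. It is level within 0.2°, at floor height, and did not move between the last two readings.
- **Check that failed:** the first press looked seated by force, but the wrist picture showed a gap at the left rim; friction had stopped it. I eased the down force and it slid 3.5 mm further. I then pressed it flat and pushed again.
- **Final pictures:** both outer edges sit parallel to the rims with no visible gap. The stones are clear of the scale, and nothing else on the bench looks disturbed.
- **Remaining uncertainty:** the different views placed the tray 1–3 mm apart, so for the flush fit I relied on the contact forces and the final wrist picture.

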